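# Load the standards box and hold its hood at the vent mark

## Robot

A 6-joint arm with a two-finger parallel gripper is mounted at the origin on a cart in front of the work surface, level with it; the furniture and walls round the work are solid. World frame = base frame: x ahead of the robot, y to its left, z up, the work surface at z = 0. Lengths are in m, angles in degrees, forces in N, time in s.
With the tool pointing down it reaches from about 0.3 to 0.875 m from the base axis. Payload 4.2 kg.
Tool frame: the origin (TCP) lies midway between the tips of the shut fingers; the grasp point (between the pads) lies 19 mm behind it (arm.grip_depth is the distance from the TCP to the grasp point, in m); z points along the fingers, y is the line along which they close (so a half turn about z gives the same grasp; the last joint's range is limited). The gripper opens to 85 mm and grips with 20 to 120 N. Pads are 22 mm wide; open, the fingers measure 114 mm over their backs; the gripper's body (76 mm by 85 mm) begins 54 mm behind the grasp point. The pads swing forward as they close: fully open they stand 13 mm farther back than shut.
Start: joints at [-73.682, 18.312, 89.639, -0, 72.044, -1.146], TCP at [0.173, -0.549, 0.231] pointing down, gripper open.
Joint ranges: [-177.97, 177.97], [-48.28, 115.42], [12.27, 149.76], [-77.06, 257.06], [2.81, 150.46], [-146.56, 146.56]. Speed limits (degrees/s): [147.25, 147.25, 180, 180, 180, 180].

## Interface

Orientations are given as a 3x3 rotation matrix whose columns are the frame's x, y, z axes.
In Python, from plant import arm, snapshot, get_calibration gives the robot as it stands.
- The arm moves only by the tool send_rows, never from a script. Its argument "increments" is one flat list of numbers, 7 for each row, row after row: the shift along the tool's x, y, z in units of 150 mm (1.0 is 150 mm), then the turn, a rotation vector about the tool's x, y, z in units of 45 degrees (1.0 is 45 degrees), then the opening, from -1 (shut) to 1 (fully open). In form: [x, y, z, rx, ry, rz, fingers, x, y, z, rx, ry, rz, fingers, ...]. A call has 1 to 20 rows; each row is the pose to reach, as a shift and turn from the pose commanded when the call began, along the tool's axes at that moment; what a row does not reach only later rows make up. A row lasts 1/10 s, in which the tool goes at most 50 mm and 8.59 degrees, less where a joint would pass 70% of its speed; a pose out of reach is approached as far as the arm can. A call with a number of a shift or a turn outside -1 to 1 is refused whole. A call with a gripper value outside its range is refused whole. The fingers move at their own pace and stop on an object; "grip_force" is the grip in N (left out, the last holds). Time passes only in rows, so rows that repeat a pose let the fingers close. It gives the time, the measured TCP pose, the force, the opening and the grip force at its end, in the units of the state.
- arm.get_state(): the state, without advancing time (a new reading comes with each control period).
- snapshot(name): name is "scene" or "side" or "wrist"; returns (picture, depth): 480x640x3 uint8, blue, green, red; 480x640 float32, m along the optical axis (not along the pixel's ray), 0 where there is no reading.
- get_calibration(name): a dict with "vertical_fov" (degrees; the focal length in pixels is half the picture's height over the tangent of half this angle, whatever the lens; pixels are square), "cx", "cy" (the principal point, pixels), "D" ([k1, k2, p1, p2, k3] as OpenCV has them; the pictures are not rectified), "T" (4x4, takes a point from camera to world coordinates); the wrist camera has in their place "mount" (4x4, takes a point from camera to tool coordinates, whose origin is the TCP and whose axes are the flange's). Camera axes: x right, y down, z forward; pixel columns grow to the right and rows downward; lengths in m; the calibration is good to about 2 mm. A picture is of the moment at which its call begins: read the wrist's pose just before it. get_calibration takes no time and is no camera call.
- arm.close_job(): hands the job in; it is judged then, once.
The state is a dict: "clock": time; "joints": joint angles; "qd": joint speeds; "joint_efforts": joint torques, N m; "tcp_pos": TCP position; "orientation": TCP orientation; "contact_force": force on the tool from outside, world axes, zero at the start; "torque": the same for the moment, N m; "opening": finger opening in m; "gripper_force": force on a finger pad.
Only numpy, scipy, OpenCV 4.12 (cv2) and the standard library are available. Lean on these libraries where they do the work, as an engineer would, in place of code of your own. Each camera call takes 0.05 s, during which the arm holds its last target. There are 200 camera calls.

## Task

Stand the two amber bottles that are on the bench upright and right down in the two empty cells of the white divided box, one per cell, while its smoke-tinted hood is folded back. Then take the hood by its bar, bring it forward and down without letting it fall, until the yellow pointer on its side lies on the red clip that marks the vent position on the steel quadrant, and hold it there: the stay's nut is loose and I will tighten it, so finish while you are still holding the hood, with nothing else propping it up. Leave the jar in the box, the beaker and the wash bottle as they stand.

Things in the scene. Friction and masses are not known exactly. Their poses are not given: they have to be found in the camera images.
- bottle_1_mid (a point): centre (half-way up) of the first amber bottle with a white cap: round body 54 mm in diameter from the base to 80 mm up, then a shoulder, cap 29 mm in diameter from 90 to 105 mm; 105 mm high, 0.15 to 0.35 kg; it starts standing on the bench to the right of the box; z points up
- bottle_2_mid (a point): centre of the second amber bottle, the same as the first; it also starts on the bench right of the box
- box: the white box, fixed to the bench, 120 mm deep (x), 200 mm wide (y); origin at the centre of its underside on the bench; x to its rear (away from the robot), y along the row of cells to the left, z up. Front wall 45 mm high, side walls 45 mm, rear wall 134 mm with the hood's hinge on top. A 0.43 m high instrument stands left of it, its near corner at about x 0.53, y 0.05
- cell_b (a point): centre of the inner floor of one empty cell, the middle one of three in a row, 9 mm above the bench; axes as the box. Cell 62 x 62 mm inside; dividers beside it reach 39 mm above the bench, the wall behind it 44 mm; then a 45 mm wide tool trough and the high rear wall, its front face 79 mm behind the cell centre
- cell_c (a point): the same for the other empty cell, the rightmost of the three
- hinge (a point): middle of the hood's hinge line, on top of the box's rear wall, 138 mm above the bench; it does not move with the hood; axes as the box (x rear, y along the hinge line to the left, z up)
- hood (a joint): the smoke-tinted hood (top, front and two cheeks; 0.4 to 0.65 kg, 117 mm from hinge to front, 90 mm deep): angle in rad, 0 = closed with the top level, grows as it opens; 2.3 = folded back on its stop, where it starts and stays, its front edge then 0.28 m up above the hinge line; loose hinge: forward of about 2.0 it falls shut
- hood_bar (a point): middle of the hood's handle: round aluminium bar, 12 mm thick, parallel to the hinge line, between posts 110 mm apart, 38 mm off the hood's front. At hood angle q it lies, in the box's axes, at hinge + (-0.155 cos q - 0.045 sin q, 0, 0.155 sin q - 0.045 cos q) m; at the start on top, 0.29 m up, to be pinched across from above. It can turn between the fingers
- pointer (a point): point of the yellow pointer under the black nut on the hood's left cheek, 110 mm from the hinge line; swings with the hood
- clip (a point): middle of the red index clip (20 mm wide, with a red round knob outside it) clamped on the rim of the slotted steel quadrant, which stands along the box's left end (110 mm left of the middle) and rises to 0.24 m above the bench; the clip's middle is 110 mm from the hinge line, its knob reaches 131 mm from it
- index (a joint): where the clip is clamped: the hood angle (rad) at which the pointer lies in the middle of the clip, 0.65 to 1.05; stiff, stays put
- jar_mid (a point): centre of the white jar with a red lid, 45 mm in diameter, 78 mm high, standing in the left-hand cell; to be left there
- beaker_mid (a point): centre of an empty glass beaker, 54 mm in diameter, 70 mm high, on the bench beyond the bottles; to be left alone
- wash_mid (a point): point 80 mm up on the axis of a wash bottle, 65 mm in diameter, 200 mm high with its spout, on the bench behind the box, to its left; to be left alone
Not all that is in view belongs to the job. Leave any purple look-alike of the part that bears bottle_2_mid alone.

How it is judged:
By the outcome, as a careful person would: the job done as asked, in the order asked, and still so for the second after the job is handed in, while the arm keeps its last pose, push and grip.
It also fails if it takes over 72 s, if anything falls off the work surface, if the arm or the gripper's body presses on something with over 40 N, if the wrist force passes 120 N, or if a joint passes its speed limit or range.

## Working session

There is one attempt and no reset: what is moved stays moved. The work goes in short steps, Python scripts to look and compute and a tool call to move; the robot and the scene stay as the last step left them, time stands still between calls to the robot, and variables do not carry over. Pictures are saved under pics/ and viewed, at most 10 in all, crops included, and the job is handed in when it is done.

Besides the shell and the picture viewer there is one more tool, called after "Call:" as name(argument=value, ...), one argument or row to a line, values as JSON. send_rows: Moves the arm, as the interface text tells. Shifts and turns lie within -1 to 1; 1 stands for 150 mm of shift or 45 degrees of turn. Its arguments: {"type":"object","properties":{"increments":{"type":"array","items":{"type":"number"}},"grip_force":{"type":"number"}},"required":["increments"]}

```bash
mkdir -p pics; ls; cat > h.py <<'E'
import numpy as np, cv2
from plant import arm, snapshot, get_calibration
def K(c):
    f=240/np.tan(np.radians(c["vertical_fov"])/2)
    return np.array([[f,0,c["cx"]],[0,f,c["cy"]],[0,0,1.]])
def Tw(name,st=None):
    c=get_calibration(name)
    if "T" in c: return c,np.array(c["T"])
    T=np.eye(4);T[:3,:3]=np.array(st["orientation"]);T[:3,3]=st["tcp_pos"]
    return c,T@np.array(c["mount"])
def rays(name,px,st=None):
    c,T=Tw(name,st)
    u=cv2.undistortPoints(np.array(px,float).reshape(-1,1,2),K(c),np.array(c["D"],float)).reshape(-1,2)
    d=np.c_[u,np.ones(len(u))]@T[:3,:3].T
    return T[:3,3],d
def plane(name,px,z,st=None):
    o,d=rays(name,px,st); return o+d*((z-o[2])/d[:,2])[:,None]
def cloud(name,depth,st=None):
    v,u=np.mgrid[:480,:640]; o,d=rays(name,np.c_[u.ravel(),v.ravel()],st)
    return (o+d*depth.reshape(-1,1)).reshape(480,640,3)
def proj(name,P,st=None):
    c,T=Tw(name,st); Ti=np.linalg.inv(T)
    return cv2.projectPoints(np.array(P,float).reshape(-1,3),cv2.Rodrigues(Ti[:3,:3])[0],Ti[:3,3],K(c),np.array(c["D"],float))[0].reshape(-1,2)
E
python3 - <<'E'
from h import *
st=arm.get_state();print(st)
for n in("scene","side"):
    p,d=snapshot(n);cv2.imwrite(f"pics/{n}0.png",p);np.save(f"pics/{n}0.npy",d);c=get_calibration(n);print(c)
E
```

```text
pics
{'clock': 0.0, 'joints': array([-7.36804872e+01,  1.83524863e+01,  8.97085535e+01, -9.92153731e-04,
        7.20438855e+01, -1.14544988e+00]), 'qd': array([ 0.07338101, -0.02497782, -0.02635404, -0.01404051, -0.01804725,
        0.1415603 ]), 'joint_efforts': array([ 1.75915227e-05, -4.15524459e+01, -2.34160709e+01,  1.97558825e-05,
        8.30148405e-03, -4.29010981e-06]), 'tcp_pos': array([ 0.1724323 , -0.54802033,  0.23045924]), 'orientation': array([[ 9.53899058e-01,  3.00127150e-01, -5.30390326e-04],
       [ 3.00127618e-01, -9.53897448e-01,  1.75287926e-03],
       [ 2.01486795e-05, -1.83125466e-03, -9.99998323e-01]]), 'contact_force': array([-0.3097053 ,  0.28070456,  1.02490248]), 'torque': array([-0.05234123, -0.00106774, -0.03759106]), 'gripper_force': 0.0, 'opening': 0.08585976676689319}
{'vertical_fov': 48.465682098910676, 'cx': 320.18808676087707, 'cy': 239.7317596740476, 'D': array([-0.04193214,  0.        ,  0.        ,  0.        ,  0.        ]), 'T': array([[ 0.77574759, -0.47763738,  0.41240539,  0.19739447],
       [-0.63101354, -0.58078738,  0.51430334, -0.69293886],
       [-0.00613065, -0.65920297, -0.75194007,  0.7385224 ],
       [ 0.        ,  0.        ,  0.        ,  1.        ]])}
{'vertical_fov': 51.526583697978126, 'cx': 315.0077999297911, 'cy': 246.86032708540307, 'D': array([-0.12434908,  0.        ,  0.        ,  0.        ,  0.        ]), 'T': array([[ 0.72572122, -0.39842713,  0.56087836,  0.09413679],
       [-0.68759655, -0.4475672 ,  0.57174696, -0.76613118],
       [ 0.02323126, -0.80058692, -0.59876614,  0.60343759],
       [ 0.        ,  0.        ,  0.        ,  1.        ]])}
```

View pics/scene0.png

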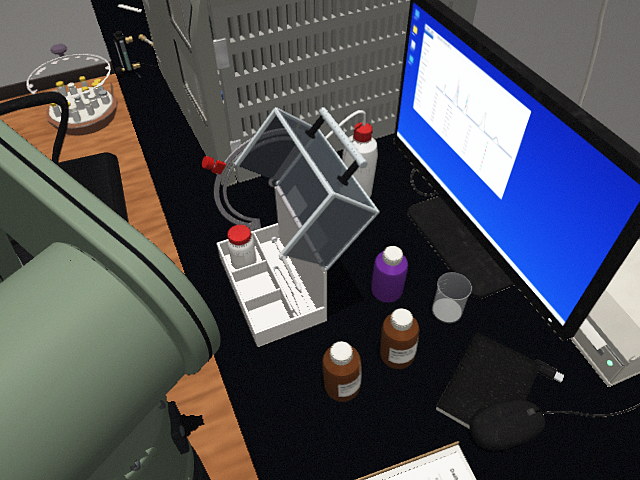

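View pics/side0.png

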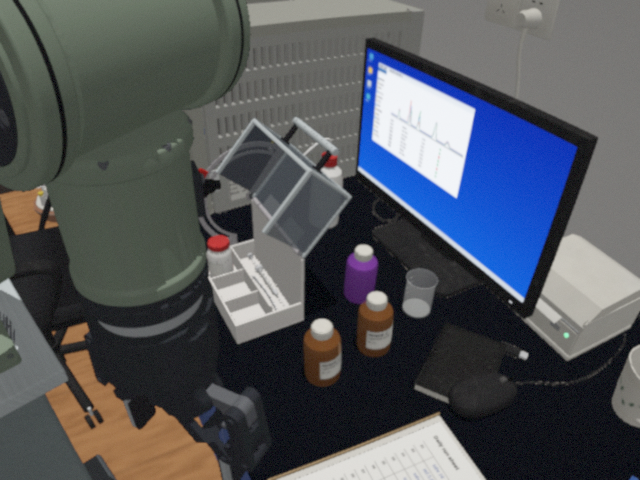

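The scene view shows amber caps at (341,352) and (401,320), the purple decoy's cap at (393,255), the box's front edge from (218,242) to (258,345), the hood bar from (322,113) to (364,163), and the red clip knob near (210,165). In the side view the amber caps are at (321,328) and (376,300).

```bash
python3 - <<'E'
from h import *
for n,caps in(("scene",[(341,352),(401,320)]),("side",[(321,328),(376,300)])):
    p=cv2.imread(f"pics/{n}0.png");d=np.load(f"pics/{n}0.npy");C=cloud(n,d)
    hsv=cv2.cvtColor(p,cv2.COLOR_BGR2HSV)
    w=((hsv[...,1]<60)&(hsv[...,2]>120)).astype(np.uint8)
    lab=cv2.connectedComponents(w)[1]
    for (u,v) in caps:
        m=lab==lab[v,u]; P=C[m]; t=P[np.abs(P[:,2]-0.105)<0.006]
        ys,xs=np.nonzero(m)
        print(n,"cap",m.sum(),"top xy",t.mean(0).round(4),len(t),"minmax mid",((t.max(0)+t.min(0))/2).round(4),"ray@.0975",plane(n,[(xs.mean(),ys.mean())],.0975).round(4))
    # amber body
    # box: white pts at z~.045
    for z,tol in((.045,.005),(.134,.006)):
        m=(w>0)&(np.abs(C[...,2]-z)<tol)&(C[...,0]>.3)&(C[...,0]<.75)&(C[...,1]>-.35)&(C[...,1]<.15)
        P=C[m][:,:2].astype(np.float32)
        if len(P)>20:
            r=cv2.minAreaRect(P);print(n,"z",z,len(P),r,cv2.boxPoints(r).round(3).tolist())
    # bar: high points above .25
    for a,b in((.26,.40),):
        m=(C[...,2]>a)&(C[...,2]<b)&(C[...,0]>.45)&(C[...,0]<.75)&(C[...,1]>-.3)&(C[...,1]<.05)&(hsv[...,2]>150)&(hsv[...,1]<60)
        l,L,s,c=cv2.connectedComponentsWithStats(m.astype(np.uint8))
        for i in range(1,l):
            if s[i,4]>30: 
                q=C[L==i];print(n,"hi",s[i].tolist(),q.mean(0).round(3),q.min(0).round(3),q.max(0).round(3))
    red=((hsv[...,0]<8)|(hsv[...,0]>172))&(hsv[...,1]>150)&(hsv[...,2]>80)
    l,L,s,c=cv2.connectedComponentsWithStats(red.astype(np.uint8))
    for i in range(1,l):
        if s[i,4]>15: 
            q=C[(L==i)&(d>0)];print(n,"red",s[i].tolist(),c[i].round(1),np.median(q,0).round(3))
    yl=(abs(hsv[...,0].astype(int)-28)<8)&(hsv[...,1]>120)&(hsv[...,2]>100)
    l,L,s,c=cv2.connectedComponentsWithStats(yl.astype(np.uint8))
    for i in range(1,l):
        if s[i,4]>8: print(n,"yellow",s[i].tolist(),np.median(C[L==i],0).round(3))
p=cv2.imread("pics/scene0.png")[90:360,180:400]
cv2.imwrite("pics/crop0.png",cv2.resize(p,None,fx=2.2,fy=2.2,interpolation=cv2.INTER_CUBIC))
E
```

```text
scene cap 376 top xy [ 0.4429 -0.4296  0.1024] 331 minmax mid [ 0.4433 -0.4286  0.1028] ray@.0975 [[ 0.4437 -0.4284  0.0975]]
scene cap 354 top xy [ 0.544  -0.4428  0.1022] 284 minmax mid [ 0.545  -0.4423  0.102 ] ray@.0975 [[ 0.5448 -0.4426  0.0975]]
scene z 0.045 906 ((0.5245363116264343, -0.18830066919326782), (0.36032843589782715, 0.26833343505859375), 42.811824798583984) [[0.3009999990463257, -0.21199999749660492], [0.48399999737739563, -0.4090000092983246], [0.7480000257492065, -0.164000004529953], [0.5659999847412109, 0.032999999821186066]]
scene z 0.134 236 ((0.6394709348678589, -0.1726970374584198), (0.383178174495697, 0.20187194645404816), 74.35467529296875) [[0.4909999966621399, -0.33000001311302185], [0.6850000023841858, -0.3840000033378601], [0.7879999876022339, -0.014999999664723873], [0.593999981880188, 0.039000000804662704]]
scene hi [262, 108, 61, 71, 435] [ 0.536 -0.215  0.282] [ 0.512 -0.299  0.261] [ 0.584 -0.135  0.287]
scene hi [319, 108, 41, 50, 420] [ 0.589 -0.249  0.287] [ 0.572 -0.3    0.283] [ 0.609 -0.188  0.291]
scene red [354, 122, 18, 20, 279] [362.4 13
[... 1205 characters left out ...]
99731779099], [0.4959999918937683, -0.33000001311302185], [0.7509999871253967, -0.15399999916553497], [0.6050000190734863, 0.0560000017285347]]
side hi [250, 15, 40, 10, 220] [0.717 0.02  0.396] [ 0.674 -0.009  0.395] [0.75  0.049 0.397]
side hi [241, 119, 61, 43, 275] [ 0.535 -0.214  0.283] [ 0.512 -0.3    0.26 ] [ 0.568 -0.132  0.288]
side hi [294, 118, 38, 30, 234] [ 0.589 -0.247  0.289] [ 0.571 -0.3    0.286] [ 0.607 -0.188  0.292]
side red [325, 156, 12, 11, 86] [331.1 161.2] [ 0.735 -0.151  0.152]
side red [198, 168, 9, 8, 36] [202.4 171.3] [ 0.467 -0.114  0.211]
side red [207, 234, 22, 17, 280] [217.6 242.5] [ 0.46  -0.15   0.088]
side yellow [38, 191, 5, 4, 17] [ 0.539  1.667 -0.641]
```

View pics/crop0.png

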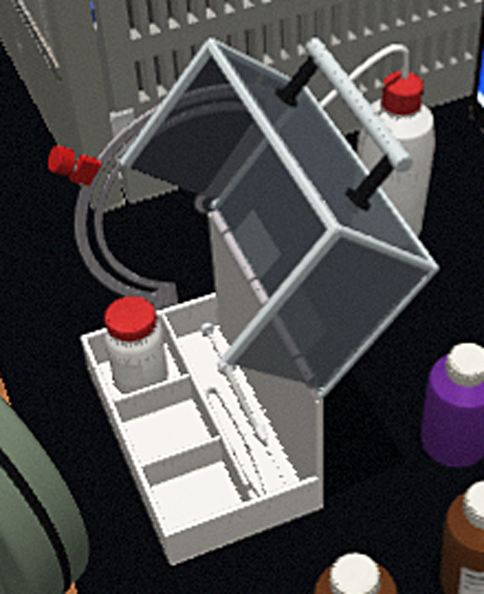

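The crop shows the box with the jar in the left cell, empty cells around crop (165,430) and (195,490), the tool trough behind them, and the clip and knob at crop (75,163). The hood is folded back with its bar on top.

```bash
python3 - <<'E'
from h import *
np.set_printoptions(suppress=True)
for n,seed in(("scene",(252,288)),("side",(245,310))):
    p=cv2.imread(f"pics/{n}0.png");d=np.load(f"pics/{n}0.npy");C=cloud(n,d)
    hsv=cv2.cvtColor(p,cv2.COLOR_BGR2HSV)
    # bar: axis fit
    m=(C[...,2]>.26)&(C[...,2]<.3)&(C[...,0]>.565)&(C[...,0]<.65)&(C[...,1]>-.32)&(C[...,1]<-.17)&(hsv[...,2]>150)&(hsv[...,1]<60)
    L=cv2.connectedComponentsWithStats(m.astype(np.uint8));i=1+np.argmax(L[2][1:,4]);ys,xs=np.nonzero(L[1]==i)
    W=plane(n,np.c_[xs,ys],.285);c=W.mean(0);dv=np.linalg.svd(W-c)[2][0];dv*=np.sign(dv[1]);t=(W-c)@dv
    mid=c+dv*(t.min()+t.max())/2
    print(n,"bar mid",mid,"len",np.ptp(t),"yaw of y axis",np.degrees(np.arctan2(-dv[0],dv[1])))
    # box points: non-dark, gray, region
    m=(hsv[...,1]<50)&(hsv[...,2]>60)&(C[...,2]>.004)&(C[...,2]<.134)&(C[...,0]>.36)&(C[...,0]<.66)&(C[...,1]>-.36)&(C[...,1]<-.05)
    L=cv2.connectedComponentsWithStats(m.astype(np.uint8));i=1+np.argmax(L[2][1:,4])
    P=C[L[1]==i];P=P[P[:,2]<.05]
    r=cv2.minAreaRect(P[:,:2].astype(np.float32));print(len(P),r,cv2.boxPoints(r).round(4).tolist())
    # in rotated frame, histogram
    th=np.arctan2(-dv[0],dv[1]);ex=np.array([np.cos(th),np.sin(th)]);ey=np.array([-np.sin(th),np.cos(th)])
    for z0,z1 in((.006,.013),(.035,.042),(.042,.048)):
        Q=P[(P[:,2]>z0)&(P[:,2]<z1)]
        a,b=Q[:,:2]@ex,Q[:,:2]@ey
        print(z0,len(Q),"x",np.percentile(a,[.5,2,50,98,99.5]).round(4),"y",np.percentile(b,[.5,2,50,98,99.5]).round(4))
        if z0>.04: print("mid bar in this frame",mid[:2]@ex,mid[:2]@ey); print(np.histogram(a,np.arange(a.min(),a.max()+.004,.004)),np.histogram(b,np.arange(b.min(),b.max()+.004,.004)))
E
```

```text
scene bar mid [ 0.58992216 -0.25114627  0.285     ] len 0.13358467743552718 yaw of y axis -14.950835303963988
7447 ((0.4657707214355469, -0.21693357825279236), (0.20881453156471252, 0.1191941350698471), 76.09102630615234) [[0.38280001282691956, -0.30399999022483826], [0.4984999895095825, -0.3325999975204468], [0.5486999750137329, -0.1298999935388565], [0.43299999833106995, -0.10130000114440918]]
0.006 3126 x [0.4485 0.4567 0.5107 0.5626 0.5633] y [-0.1921 -0.1913 -0.1003  0.0023  0.0054]
0.035 834 x [0.4483 0.4485 0.5103 0.5633 0.5638] y [-0.1924 -0.1921 -0.1194  0.0081  0.0143]
0.042 699 x [0.4485 0.4488 0.4989 0.5634 0.5646] y [-0.1924 -0.1917 -0.1007  0.0136  0.0144]
mid bar in this frame 0.6347451096230361 -0.09045027468807307
(array([212,  18,   9,  17,  17,  13,  10,  10,  13,   9,   9,   8,  11,
        10,   6,   7,  82,  51,  16,  13,  13,  10,  13,   9,   8,   8,
         8,   8,  76,   5]), array([0.4483233, 0.4523233, 0.4563233, 0.4603233, 0.4643233, 0.4683233,
       0.4723233, 0.4763233, 0.4803233, 0.4843233, 0.4883233, 0.4923233,
       0.4963233, 0.5003233, 0.5043233,
[... 2967 characters left out ...]
398, -0.1759398, -0.1719398, -0.1679398,
       -0.1639398, -0.1599398, -0.1559398, -0.1519398, -0.1479398,
       -0.1439398, -0.1399398, -0.1359398, -0.1319398, -0.1279398,
       -0.1239398, -0.1199398, -0.1159398, -0.1119398, -0.1079398,
       -0.1039398, -0.0999398, -0.0959398, -0.0919398, -0.0879398,
       -0.0839398, -0.0799398, -0.0759398, -0.0719398, -0.0679398,
       -0.0639398, -0.0599398, -0.0559398, -0.0519398, -0.0479398,
       -0.0439398, -0.0399398, -0.0359398, -0.0319398, -0.0279398,
       -0.0239398, -0.0199398, -0.0159398, -0.0119398, -0.0079398,
       -0.0039398,  0.0000602,  0.0040602,  0.0080602,  0.0120602,
        0.0160602,  0.0200602,  0.0240602,  0.0280602]))
```

```bash
cat >> h.py <<'E'
from scipy.spatial.transform import Rotation as Ro
YAW=-15.
def Rt(lean,yaw=YAW,turn=0):
    "tool: x along box x, y along -box y, z down, leaned so tips point forward by lean; turn about tool z"
    return (Ro.from_euler('z',yaw,degrees=True)*Ro.from_euler('x',180,degrees=True)*Ro.from_euler('y',lean,degrees=True)*Ro.from_euler('z',turn,degrees=True)).as_matrix()
def inc(pts,R=None,base=None):
    st=arm.get_state(); p0,R0=base if base else (np.array(st["tcp_pos"]),np.array(st["orientation"]))
    R=R0 if R is None else R
    w=Ro.from_matrix(R0.T@R).as_rotvec(degrees=True)/45
    for p in pts:
        s=R0.T@(np.array(p)-p0)/.15
        print(np.r_[s,w].round(3).tolist(),"dist mm",round(1000*np.linalg.norm(np.array(p)-p0)),"turn",round(45*np.linalg.norm(w),1))
E
python3 - <<'E'
from h import *
print(Rt(25))
inc([(.28,-.45,.28),(.36,-.28,.30)],Rt(25))
print(plane("scene",[(393,255)],.1))
E
```

```text
[[ 8.75426098e-01 -2.58819045e-01  4.08217894e-01]
 [-2.34569716e-01 -9.65925826e-01 -1.09381655e-01]
 [ 4.22618262e-01  1.04083409e-16 -9.06307787e-01]]
[0.88, -0.409, -0.329, -0.159, 0.541, 0.709] dist mm 154 turn 40.8
[1.729, -1.33, -0.461, -0.159, 0.541, 0.709] dist mm 334 turn 40.8
[[ 0.61504112 -0.35250649  0.1       ]]
```

Call:
send_rows(
  increments=[0.3,-0.14,-0.11,-0.05,0.18,0.24,1,0.6,-0.28,-0.22,-0.1,0.36,0.48,1,0.88,-0.41,-0.33,-0.16,0.54,0.71,1,0.88,-0.41,-0.33,-0.16,0.54,0.71,1,0.88,-0.41,-0.33,-0.16,0.54,0.71,1,0.88,-0.41,-0.33,-0.16,0.54,0.71,1],
)

```text
clock: 0.7
tcp_pos: [0.2788, -0.4485, 0.28]
orientation: [[0.876, -0.26, 0.407], [-0.236, -0.966, -0.11], [0.422, 0.0, -0.907]]
contact_force: [-0.8, 0.2, -0.6]
opening: 0.0859
gripper_force: 0.0
```

```bash
python3 - <<'E'
from h import *
inc([(.36,-.30,.30)],Rt(25))
E
```

```text
[0.297, -1.096, -0.01, 0.001, 0.001, -0.001] dist mm 170 turn 0.1
```

Call:
send_rows(
  increments=[0.15,-0.5,0,0,0,0,0.2,0.3,-1,0,0,0,0,0.2,0.3,-1,0,0,0,0,0.2,0.3,-1,0,0,0,0,0.2,0.3,-1,0,0,0,0,0.2],
)

```text
clock: 1.2
tcp_pos: [0.3592, -0.3152, 0.3]
orientation: [[0.877, -0.255, 0.408], [-0.23, -0.967, -0.111], [0.423, 0.004, -0.906]]
contact_force: [0.3, 0.2, 0.1]
opening: 0.0512
gripper_force: 0.0
```

```bash
python3 - <<'E'
from h import *
st=arm.get_state();print(st["tcp_pos"],st["opening"])
p,d=snapshot("wrist");cv2.imwrite("pics/w1.png",p);np.save("pics/w1.npy",d);np.savez("pics/w1s.npz",p=st["tcp_pos"],R=st["orientation"])
print(get_calibration("wrist")["mount"])
E
```

```text
[ 0.35923533 -0.31518037  0.29997563] 0.05120998785803773
[[ 4.21915137e-04 -9.55983552e-01 -2.93419954e-01  7.54370472e-02]
 [ 9.99999830e-01  5.21595050e-04 -2.61472414e-04 -5.91871312e-04]
 [ 4.03009723e-04 -2.93419794e-01  9.55983610e-01 -1.42562929e-01]
 [ 0.00000000e+00  0.00000000e+00  0.00000000e+00  1.00000000e+00]]
```

View pics/w1.png

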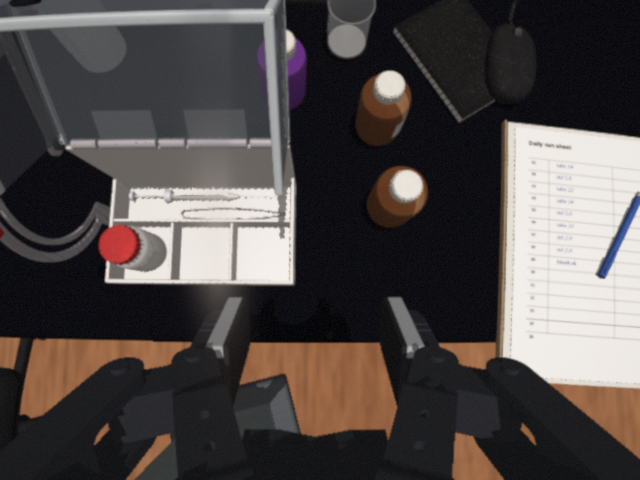

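The wrist view shows the whole box: front rim from (107,282) to (295,284), dividers at columns 175 and 234, and the jar at (120,245). The amber caps are at (390,86) and (406,185).

```bash
python3 - <<'E'
from h import *
s=np.load("pics/w1s.npz");st=dict(tcp_pos=s["p"],orientation=s["R"])
p=cv2.imread("pics/w1.png");d=np.load("pics/w1.npy");C=cloud("wrist",d,st)
hsv=cv2.cvtColor(p,cv2.COLOR_BGR2HSV);wh=(hsv[...,1]<50)&(hsv[...,2]>70)
reg=np.zeros((480,640),bool);reg[180:292,100:300]=1
m=wh&reg
pts=cv2.findContours(m.astype(np.uint8),cv2.RETR_EXTERNAL,cv2.CHAIN_APPROX_NONE)[0]
# front outer edge & right outer edge in pixels -> plane .045
fr=[];
for u in range(185,285,4):
    v=np.nonzero(m[:,u])[0].max();fr.append((u,v))
ri=[]
for v in range(225,278,4):
    u=np.nonzero(m[v])[0].max();ri.append((u,v))
F=plane("wrist",fr,.045,st);Rr=plane("wrist",ri,.045,st)
for nm,W in(("front",F),("right",Rr)):
    c=np.median(W,0);dv=np.linalg.svd((W-W.mean(0))[:,:2])[2][0];dv=dv*np.sign(dv[1] if nm=="front" else dv[0]);print(nm,c.round(4),dv.round(4),np.degrees(np.arctan2(-dv[0],dv[1]) if nm=="front" else np.arctan2(dv[1],dv[0])))
R=np.array([[.9659,-.2588],[.2588,.9659]])
print("box fr: front x",(F[:,:2]@R.T)[:,0].round(4)[::4],"right y",(Rr[:,:2]@[.2588,.9659]).round(4)[::2])
# depth: height profile across cells at mid cell rows, in box frame
a=C[...,0]*.9659-C[...,1]*.2588;b=C[...,0]*.2588+C[...,1]*.9659;z=C[...,2]
row=255
print("row255 (u,b,z,val)",[(u,round(float(b[row,u]),4),round(float(z[row,u]),3),int(hsv[row,u,2])) for u in range(166,300,3)])
col=205
print("col205",[(v,round(float(a[v,col]),4),round(float(z[v,col]),3)) for v in range(180,290,3)])
for uv in((390,86),(406,185)):
    print("cap",plane("wrist",[uv],.105,st))
E
```

```text
front [ 0.3968 -0.238   0.045 ] [0.2388 0.9711] -13.815894992300942
right [ 0.4174 -0.3084  0.045 ] [ 0.9641 -0.2654] -15.390434072814845
box fr: front x [0.4476 0.4477 0.4406 0.4469 0.4471 0.4472 0.4473] right y [-0.1906 -0.1907 -0.1898 -0.1899 -0.1899 -0.19   -0.1901]
row255 (u,b,z,val) [(166, -0.0413, 0.011, 183), (169, -0.0551, 0.039, 236), (172, -0.0576, 0.037, 143), (175, -0.0575, 0.027, 111), (178, -0.0577, 0.018, 110), (181, -0.0586, 0.01, 226), (184, -0.0625, 0.011, 239), (187, -0.0654, 0.01, 238), (190, -0.0689, 0.01, 238), (193, -0.0725, 0.01, 239), (196, -0.0756, 0.009, 238), (199, -0.0792, 0.009, 238), (202, -0.0826, 0.009, 237), (205, -0.0858, 0.008, 236), (208, -0.0896, 0.009, 236), (211, -0.093, 0.009, 237), (214, -0.0964, 0.009, 237), (217, -0.0999, 0.009, 236), (220, -0.1035, 0.009, 236), (223, -0.107, 0.01, 237), (226, -0.1103, 0.009, 239), (229, -0.12, 0.038, 235), (232, -0.1225, 0.035, 152), (235, -0.1226, 0.019, 126), (238, -0.1238, 0.008, 238), (241, -0.1276, 0.009, 241), (244, -0.131, 0.009, 242), (247, -0.1344, 0.009, 242), (250, -0.1378, 0.008, 242), (253, -
[... 639 characters left out ...]
, (207, 0.5379, 0.009), (210, 0.5341, 0.01), (213, 0.5304, 0.011), (216, 0.5272, 0.009), (219, 0.5172, 0.043), (222, 0.5141, 0.042), (225, 0.5141, 0.023), (228, 0.5131, 0.009), (231, 0.5096, 0.009), (234, 0.5061, 0.009), (237, 0.5027, 0.009), (240, 0.499, 0.01), (243, 0.4957, 0.009), (246, 0.4921, 0.009), (249, 0.4887, 0.009), (252, 0.4854, 0.008), (255, 0.4819, 0.008), (258, 0.4784, 0.008), (261, 0.4749, 0.009), (264, 0.4714, 0.01), (267, 0.468, 0.009), (270, 0.4646, 0.009), (273, 0.4612, 0.009), (276, 0.4578, 0.008), (279, 0.4543, 0.01), (282, 0.4498, 0.046), (285, 0.4478, 0.001), (288, 0.4444, -0.001)]
cap [[ 0.54220487 -0.43896899  0.105     ]]
cap [[ 0.44335927 -0.42502024  0.105     ]]
```

```bash
python3 - <<'E'
from h import *
inc([(.46,-.39,.24)],Rt(25))
inc([(.5445,-.4415,.16),(.5445,-.4415,.095),(.5445,-.4415,.20)],base=(np.array([.46,-.39,.24]),Rt(25)))
E
```

```text
[0.538, 0.3, 0.691, 0.003, 0.0, 0.004] dist mm 139 turn 0.2
[0.348, 0.186, 0.751, 0.0, 0.0, 0.0] dist mm 127 turn 0.0
[0.165, 0.186, 1.144, 0.0, 0.0, 0.0] dist mm 176 turn 0.0
[0.461, 0.186, 0.509, 0.0, 0.0, 0.0] dist mm 107 turn 0.0
```

Call:
send_rows(
  increments=[0.18,0.1,0.23,0,0,0,0.2,0.36,0.2,0.46,0,0,0,0.2,0.54,0.3,0.69,0,0,0,0.2,0.66,0.37,0.95,0,0,0,0.2,0.66,0.37,0.95,0,0,0,0.2,0.66,0.37,0.95,0,0,0,0.2],
)

```text
clock: 1.85
tcp_pos: [0.4878, -0.4102, 0.21]
orientation: [[0.876, -0.261, 0.405], [-0.237, -0.965, -0.11], [0.419, 0.0, -0.908]]
contact_force: [0.4, -0.0, 1.3]
opening: 0.0514
gripper_force: 0.0
```

```bash
python3 - <<'E'
from h import *
inc([(.5445,-.4415,.15),(.5445,-.4415,.095)],Rt(25))
E
```

```text
[0.213, 0.103, 0.539, 0.002, 0.005, -0.002] dist mm 88 turn 0.2
[0.059, 0.103, 0.872, 0.002, 0.005, -0.002] dist mm 132 turn 0.2
```

Call:
send_rows(
  increments=[0.1,0.05,0.27,0,0,0,0.2,0.21,0.1,0.54,0,0,0,0.2,0.21,0.1,0.54,0,0,0,0.2,0.16,0.1,0.65,0,0,0,0.1,0.11,0.1,0.76,0,0,0,0,0.06,0.1,0.87,0,0,0,0,0.06,0.1,0.87,0,0,0,0],
)

```text
clock: 2.55
tcp_pos: [0.5437, -0.4392, 0.0972]
orientation: [[0.876, -0.26, 0.406], [-0.236, -0.966, -0.11], [0.42, 0.0, -0.907]]
contact_force: [-0.1, -0.3, 0.1]
opening: 0.0427
gripper_force: 0.0
```

```bash
python3 - <<'E'
from h import *
st=arm.get_state();print(st["tcp_pos"],st["opening"],st["contact_force"])
p,d=snapshot("wrist");q,_=snapshot("side")
cv2.imwrite("pics/g1.png",np.hstack([p[100:460,120:520],q[180:480,240:540].repeat(1,0) if False else cv2.resize(q[200:440,250:480],(345,360))]))
E
```

```text
[ 0.54367829 -0.43917767  0.09719603] 0.04268528958049728 [-0.09957124 -0.34136386  0.13856752]
```

View pics/g1.png

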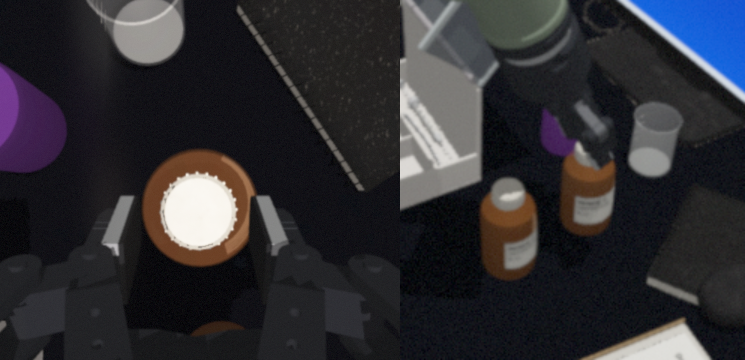

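The cap sits centred between the open fingertips, at (200,212) in the wrist crop. I'm closing now.

Call:
send_rows(
  increments=[0,0,0,0,0,0,-0.6,0,0,0,0,0,0,-1,0,0,0,0,0,0,-1,0,0,0,0,0,0,-1,0,0,0,0,0,0,-1],
  grip_force=60,
)

```text
clock: 3.15
tcp_pos: [0.547, -0.4408, 0.1008]
orientation: [[0.874, -0.26, 0.411], [-0.233, -0.966, -0.115], [0.427, 0.004, -0.904]]
contact_force: [-1.4, 0.3, 7.6]
opening: 0.0246
gripper_force: 58.6
```

```bash
python3 - <<'E'
from h import *
st=arm.get_state();print(st["tcp_pos"],st["opening"],st["contact_force"],st["gripper_force"])
z=np.array([0,0,.09]);inc([st["tcp_pos"]+z/3,st["tcp_pos"]+z])
E
```

```text
[ 0.54703763 -0.44075283  0.10083286] 0.02455303765985135 [-1.37074317  0.31811527  7.60976938] 58.580920069653075
[0.085, 0.001, -0.181, 0.0, 0.0, 0.0] dist mm 30 turn 0.0
[0.256, 0.003, -0.543, 0.0, 0.0, 0.0] dist mm 90 turn 0.0
```

```bash
python3 - <<'E'
from h import *
p,d=snapshot("wrist");q,_=snapshot("side")
cv2.imwrite("pics/g2.png",np.hstack([cv2.resize(p[200:400,220:420],(400,400)),cv2.resize(q[260:360,330:430],(400,400),interpolation=cv2.INTER_CUBIC)]))
E
```

```text
(no output)
```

View pics/g2.png

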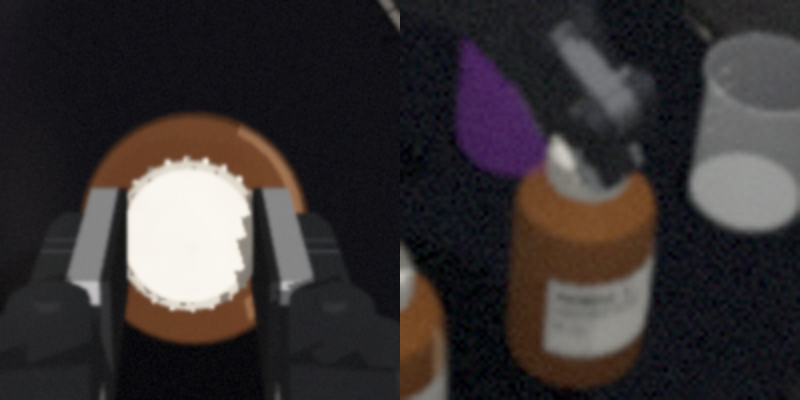

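The fingers hold the cap about its middle on both sides, with the bottle still upright. I'll lift gently and check.

Call:
send_rows(
  increments=[0.03,0,-0.06,0,0,0,-1,0.06,0,-0.12,0,0,0,-1,0.1,0,-0.22,0,0,0,-1,0.14,0,-0.32,0,0,0,-1,0.18,0,-0.43,0,0,0,-1,0.23,0,-0.54,0,0,0,-1,0.23,0,-0.54,0,0,0,-1],
  grip_force=70,
)

```text
clock: 3.95
tcp_pos: [0.5442, -0.4399, 0.1897]
orientation: [[0.874, -0.259, 0.412], [-0.232, -0.966, -0.116], [0.428, 0.005, -0.904]]
contact_force: [0.7, 0.0, -2.6]
opening: 0.0232
gripper_force: 68.9
```

```bash
python3 - <<'E'
from h import *
st=arm.get_state();print(st["tcp_pos"],st["opening"],st["contact_force"],st["gripper_force"])
T=np.array(st["tcp_pos"])
p,d=snapshot("wrist");q,dq=snapshot("side")
cv2.imwrite("pics/g3.png",np.hstack([cv2.resize(p[140:440,180:460],(373,400)),cv2.resize(q[160:380,280:480],(364,400),interpolation=cv2.INTER_CUBIC)]))
hsv=cv2.cvtColor(q,cv2.COLOR_BGR2HSV);m=(hsv[...,0]<18)&(hsv[...,1]>110)&(hsv[...,2]>40)
C=cloud("side",dq);m&=np.linalg.norm(C[...,:2]-T[:2],axis=-1)<.06
P=C[m];print(len(P),P[:,2].min(),np.percentile(P[:,2],[1,99]))
inc([(.545,-.31,.20),(.46,-.23,.20)],Rt(25))
E
```

```text
[ 0.54415206 -0.43993736  0.18973726] 0.02322230274644918 [ 0.66906762  0.03137998 -2.60862227] 68.94842620007694
758 0.00010721907130206709 [0.0013187  0.17439675]
[-0.148, -0.831, -0.174, 0.003, 0.0, 0.001] dist mm 129 turn 0.1
[-0.769, -1.199, -0.465, 0.003, 0.0, 0.001] dist mm 225 turn 0.1
```

View pics/g3.png

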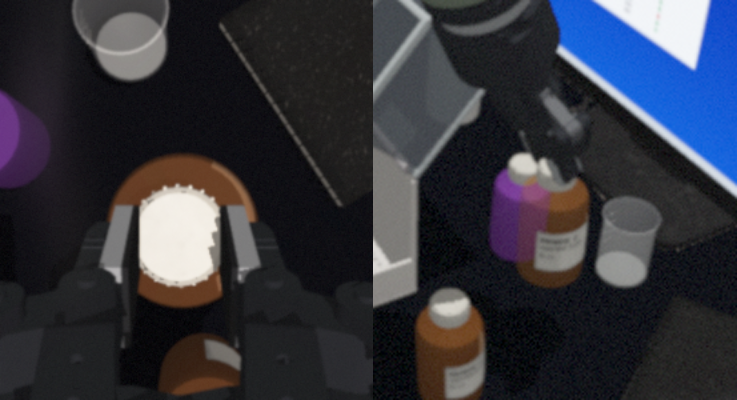

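```bash
python3 - <<'E'
from h import *
st=arm.get_state();p,d=snapshot("wrist")
hsv=cv2.cvtColor(p,cv2.COLOR_BGR2HSV);m=((hsv[...,1]<50)&(hsv[...,2]>150)).astype(np.uint8)
m[:140]=0;m[440:]=0;m[:,:270]=0;m[:,400:]=0
L=cv2.connectedComponentsWithStats(m);i=1+np.argmax(L[2][1:,4]);ys,xs=np.nonzero(L[1]==i);print(L[2][i],L[3][i],len(xs))
C=cloud("wrist",d,st)[L[1]==i];print("capz",np.median(C[:,2]))
u=(xs.min()+xs.max())/2;v=(ys.min()+ys.max())/2
print("cap centre - tcp", plane("wrist",[(u,v)],np.median(C[:,2]),st)-st["tcp_pos"])
inc([(.50,-.42,.235),(.40,-.38,.235)])
inc([(.443,-.212,.235),(.443,-.212,.116)],base=(np.array([.40,-.38,.235]),np.array(st["orientation"])))
E
```

```text
[ 285  278   59   78 3746] [312.97971169 316.40282968] 3746
capz 0.18914199549986171
cap centre - tcp [[0.00015271 0.00082833 0.00317005]]
[-0.136, -0.043, -0.431, 0.0, 0.0, 0.0] dist mm 68 turn 0.0
[-0.783, -0.128, -0.732, 0.0, 0.0, 0.0] dist mm 162 turn 0.0
[-0.011, -1.156, -0.008, 0.0, 0.0, 0.0] dist mm 173 turn 0.0
[-0.346, -1.158, 0.711, 0.0, 0.0, 0.0] dist mm 210 turn 0.0
```

Call:
send_rows(
  increments=[-0.03,-0.01,-0.1,0,0,0,-1,-0.08,-0.03,-0.25,0,0,0,-1,-0.14,-0.04,-0.43,0,0,0,-1,-0.26,-0.06,-0.48,0,0,0,-1,-0.42,-0.08,-0.55,0,0,0,-1,-0.58,-0.1,-0.63,0,0,0,-1,-0.72,-0.12,-0.7,0,0,0,-1,-0.78,-0.13,-0.73,0,0,0,-1,-0.78,-0.13,-0.73,0,0,0,-1],
)

```text
clock: 5.0
tcp_pos: [0.3999, -0.3798, 0.2359]
orientation: [[0.875, -0.26, 0.408], [-0.235, -0.965, -0.112], [0.423, 0.002, -0.906]]
contact_force: [0.6, -0.5, -2.9]
opening: 0.0237
gripper_force: 68.9
```

Call:
send_rows(
  increments=[0,-0.07,0,0,0,0,-1,0,-0.2,0,0,0,0,-1,0,-0.37,0,0,0,0,-1,0,-0.54,0,0,0,0,-1,0,-0.71,0,0,0,0,-1,0,-0.86,0,0,0,0,-1,0,-0.96,0,0,0,0,-1,0,-1,0,0,0,0,-1,0,-1,0,0,0,0,-1,0,-1,0,0,0,0,-1],
)

```text
clock: 6.0
tcp_pos: [0.4405, -0.2357, 0.2354]
orientation: [[0.875, -0.259, 0.408], [-0.234, -0.966, -0.112], [0.423, 0.002, -0.906]]
contact_force: [-0.2, -0.7, -2.3]
opening: 0.0232
gripper_force: 69.8
```

```bash
cat > chk.py <<'E'
from h import *
st=arm.get_state();T=np.array(st["tcp_pos"]);print(T.round(4),st["opening"],st["contact_force"].round(1))
q,d=snapshot("scene");C=cloud("scene",d);hsv=cv2.cvtColor(q,cv2.COLOR_BGR2HSV)
m=(hsv[...,0]<18)&(hsv[...,1]>110)&(hsv[...,2]>40)&(np.linalg.norm(C[...,:2]-T[:2],axis=-1)<.09)&(C[...,2]>T[2]-.12)&(C[...,2]<T[2])&(C[...,1]>-.35)
L=cv2.connectedComponentsWithStats(m.astype(np.uint8));i=1+np.argmax(L[2][1:,4]);print(L[2][i])
P=C[L[1]==i]
from scipy.optimize import least_squares
for z0 in(.02,.045):
    zz=P[:,2]-(T[2]-.102);Q=P[(abs(zz-z0-.01)<.015)]
    if len(Q)<30: print("few",len(Q));continue
    f=least_squares(lambda c:np.hypot(Q[:,0]-c[0],Q[:,1]-c[1])-.027,T[:2]+[.01,.01],loss="soft_l1",f_scale=.002)
    print("body centre at h",z0+.01,f.x.round(4),"minus tcp",(f.x-T[:2]).round(4),len(Q),"rms",np.sqrt(np.mean(f.fun**2)).round(4))
E
python3 chk.py; python3 - <<'E'
from h import *
inc([(.443,-.2125,.235),(.443,-.2125,.16),(.443,-.2125,.113)],Rt(25))
E
```

```text
[ 0.4405 -0.2357  0.2354] 0.0232165022948721 [-0.2 -0.7 -2.3]
[ 227  210   40   61 1034]
body centre at h 0.03 [ 0.4245 -0.2405] minus tcp [-0.016  -0.0048] 126 rms 0.0012
body centre at h 0.055 [ 0.4313 -0.2364] minus tcp [-0.0091 -0.0007] 184 rms 0.0014
[-0.022, -0.156, -0.008, 0.003, -0.001, 0.0] dist mm 24 turn 0.1
[-0.233, -0.157, 0.445, 0.003, -0.001, 0.0] dist mm 79 turn 0.1
[-0.366, -0.158, 0.729, 0.003, -0.001, 0.0] dist mm 125 turn 0.1
```

```bash
python3 - <<'E'
from h import *
p,d=snapshot("scene");q,_=snapshot("side");w,_=snapshot("wrist")
cv2.imwrite("pics/g4.png",np.hstack([cv2.resize(p[150:350,180:340],(320,400)),cv2.resize(w[160:480,180:500],(400,400))]))
E
```

```text
(no output)
```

View pics/g4.png

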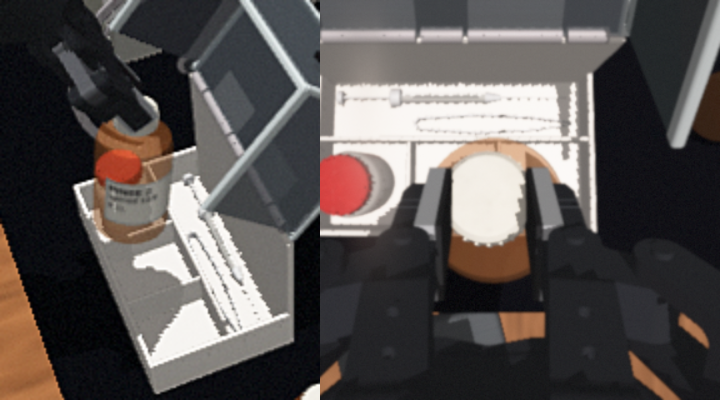

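The bottle has swung in the grip, its bottom leaning towards the robot. I'll measure that tilt and take it out by turning the tool.

```bash
cat > cyl.py <<'E'
from h import *
from scipy.optimize import least_squares
def fit(names=("scene","side"),ymin=-.35):
    st=arm.get_state();T=np.array(st["tcp_pos"]);out=[]
    for n in names:
        q,d=snapshot(n);C=cloud(n,d);hsv=cv2.cvtColor(q,cv2.COLOR_BGR2HSV)
        m=(hsv[...,0]<18)&(hsv[...,1]>110)&(hsv[...,2]>40)&(hsv[...,2]<190)&(np.linalg.norm(C[...,:2]-T[:2],axis=-1)<.07)&(C[...,2]>T[2]-.125)&(C[...,2]<T[2]-.025)&(C[...,1]>ymin)
        red=(hsv[...,2]>140)&(hsv[...,1]>200);m&=~red
        P=C[cv2.erode(m.astype(np.uint8),np.ones((3,3)))>0]
        if len(P)<60: print(n,"few",len(P));continue
        def res(a):
            D=np.array([a[2],a[3],1.]);D/=np.linalg.norm(D);V=P-np.array([T[0]+a[0],T[1]+a[1],T[2]-.06])
            return np.linalg.norm(V-np.outer(V@D,D),axis=1)-.027
        f=least_squares(res,[0,0,0,0],loss="soft_l1",f_scale=.0015)
        a=f.x;ex=np.array([.9659,-.2588]);ey=np.array([.2588,.9659])
        print(n,len(P),"centre@tcp-60 rel (box a,b) mm",1000*a[:2]@ex,1000*a[:2]@ey,"lean of up-axis to box x,y deg",np.degrees(np.arctan(a[2:]@ex)),np.degrees(np.arctan(a[2:]@ey)),"rms",np.std(f.fun)*1000,"world",(T[:2]+a[:2]).round(4))
E
python3 -c "
from cyl import *
fit()"
```

```text
scene 75 centre@tcp-60 rel (box a,b) mm -50.53808210380181 -37.26322887300866 lean of up-axis to box x,y deg 18.27963245088171 8.145549806672976 rms 4.481460829052374 world [ 0.3815 -0.259 ]
side 235 centre@tcp-60 rel (box a,b) mm -12.267125384800453 -3.9958986752991055 lean of up-axis to box x,y deg 10.824880880241036 4.274709926076954 rms 0.8743456075386093 world [ 0.427  -0.2368]
```

```bash
python3 - <<'E'
from h import *
ax=np.array([.9659,-.2588,0]);R=Ro.from_rotvec(4*ax,degrees=True).as_matrix()@Rt(36)
np.save("Rb.npy",R)
inc([(.443,-.2125,.22)],R)
E
```

```text
[-0.062, -0.157, 0.084, 0.08, 0.244, 0.045] dist mm 28 turn 11.7
```

Call:
send_rows(
  increments=[-0.02,-0.05,0.03,0.02,0.06,0.01,-1,-0.04,-0.1,0.06,0.04,0.14,0.02,-1,-0.06,-0.16,0.08,0.06,0.2,0.04,-1,-0.06,-0.16,0.08,0.08,0.24,0.045,-1,-0.06,-0.16,0.08,0.08,0.24,0.045,-1],
)

```text
clock: 6.8
tcp_pos: [0.4421, -0.2115, 0.2198]
orientation: [[0.773, -0.259, 0.579], [-0.251, -0.963, -0.096], [0.583, -0.071, -0.81]]
contact_force: [0.2, 0.1, -2.8]
opening: 0.0232
gripper_force: 69.6
```

```bash
sed -i 's/if len(P)<60/P=P[np.linalg.norm(P-np.median(P,0),axis=1)<.06]\n        if len(P)<60/; s/red=(hsv.*$/red=(hsv[...,0]<6)\&(hsv[...,1]>190)|(hsv[...,0]>170);m\&=~red/' cyl.py; python3 - <<'E'
from cyl import *
fit()
st=arm.get_state();print(st["tcp_pos"],st["opening"])
R=np.load("Rb.npy")
inc([(.443,-.2125,.17),(.443,-.2125,.113)],R)
E
```

```text
scene 66 centre@tcp-60 rel (box a,b) mm -0.15308440048411265 -0.03614532109876628 lean of up-axis to box x,y deg -1.7933429904800515 -1.0770386769632543 rms 0.5947516675837352 world [ 0.4419 -0.2115]
side 213 centre@tcp-60 rel (box a,b) mm -1.2066108197634613 0.20275220294117208 lean of up-axis to box x,y deg 1.8015186460670995 0.1770863740532888 rms 1.0062267592340643 world [ 0.4409 -0.211 ]
[ 0.44328014 -0.21214732  0.22094953] 0.023092311677318556
[-0.199, 0.026, 0.274, 0.001, 0.004, 0.0] dist mm 51 turn 0.2
[-0.421, 0.053, 0.581, 0.001, 0.004, 0.0] dist mm 108 turn 0.2
```

Call:
send_rows(
  increments=[-0.04,0.005,0.06,0,0,0,-1,-0.1,0.013,0.14,0,0,0,-1,-0.16,0.02,0.22,0,0,0,-1,-0.21,0.027,0.29,0,0,0,-1,-0.26,0.033,0.36,0,0,0,-1,-0.31,0.04,0.43,0,0,0,-1,-0.36,0.045,0.49,0,0,0,-1,-0.39,0.05,0.54,0,0,0,-1,-0.39,0.05,0.54,0,0,0,-1],
)

```text
clock: 7.8
tcp_pos: [0.4434, -0.2123, 0.1198]
orientation: [[0.773, -0.258, 0.579], [-0.25, -0.964, -0.096], [0.583, -0.07, -0.81]]
contact_force: [0.3, -1.0, -2.2]
opening: 0.0226
gripper_force: 69.6
```

```bash
python3 - <<'E'
from cyl import *
fit()
st=arm.get_state();print(st["tcp_pos"],st["opening"],st["contact_force"])
p=st["tcp_pos"]
inc([p-[0,0,.004],p-[0,0,.008],p+[0,0,.05]])
E
```

```text
scene 79 centre@tcp-60 rel (box a,b) mm -1.651106040448476 -1.82131200163813 lean of up-axis to box x,y deg 0.6312761067183478 2.54518833052105 rms 0.7467013311149061 world [ 0.4414 -0.2137]
side few 0
[ 0.4438102  -0.21252534  0.12092848] 0.02300703305130284 [ 1.39094678 -0.28051033 -2.22413587]
[-0.016, 0.002, 0.022, 0.0, 0.0, 0.0] dist mm 4 turn 0.0
[-0.031, 0.004, 0.043, 0.0, 0.0, 0.0] dist mm 8 turn 0.0
[0.195, -0.023, -0.269, 0.0, 0.0, 0.0] dist mm 50 turn 0.0
  return _methods._mean(a, axis=axis, dtype=dtype,
  ret = um.true_divide(
```

Call:
send_rows(
  increments=[-0.015,0.002,0.02,0,0,0,-1,-0.025,0.003,0.035,0,0,0,-1,-0.035,0.004,0.05,0,0,0,-1,-0.035,0.004,0.05,0,0,0,-1],
)

```text
clock: 8.3
tcp_pos: [0.4438, -0.2125, 0.112]
orientation: [[0.772, -0.257, 0.581], [-0.248, -0.964, -0.097], [0.585, -0.069, -0.808]]
contact_force: [0.3, -0.5, -2.2]
opening: 0.023
gripper_force: 69.6
```

```bash
python3 - <<'E'
from h import *
st=arm.get_state();print(st["tcp_pos"],st["opening"],st["contact_force"])
E
```

```text
[ 0.44376818 -0.21245425  0.11199494] 0.0230441972641184 [ 0.27295971 -0.51288787 -2.23714373]
```

Call:
send_rows(
  increments=[-0.008,0.001,0.011,0,0,0,-1,-0.016,0.002,0.022,0,0,0,-1,-0.016,0.002,0.022,0,0,0,-1],
)

```text
clock: 8.6
tcp_pos: [0.4471, -0.2132, 0.1119]
orientation: [[0.767, -0.256, 0.589], [-0.247, -0.964, -0.098], [0.593, -0.07, -0.802]]
contact_force: [-3.2, 3.0, 18.2]
opening: 0.023
gripper_force: 73.2
```

Call:
send_rows(
  increments=[0.006,0,-0.008,0,0,0,-1,0.006,0,-0.008,0,0,0,-0.5,0.006,0,-0.008,0,0,0,0,0.006,0,-0.008,0,0,0,0,0.006,0,-0.008,0,0,0,0,0.06,0,-0.1,0,0,0,0,0.15,0,-0.25,0,0,0,0,0.3,0,-0.5,0,0,0,0,0.3,0,-0.7,0,0,0,0,0.3,0,-0.7,0,0,0,0],
)

```text
clock: 9.6
tcp_pos: [0.4177, -0.2147, 0.2237]
orientation: [[0.768, -0.258, 0.586], [-0.245, -0.964, -0.103], [0.591, -0.064, -0.804]]
contact_force: [0.5, -0.8, -0.1]
opening: 0.0429
gripper_force: 0.0
```

```bash
cat > see.py <<'E'
from h import *
st=arm.get_state();print(st["tcp_pos"].round(4),st["opening"].round(4) if hasattr(st["opening"],'round') else st["opening"],st["contact_force"].round(1))
for n in("scene","side"):
    q,d=snapshot(n);C=cloud(n,d);hsv=cv2.cvtColor(q,cv2.COLOR_BGR2HSV)
    w=((hsv[...,1]<60)&(hsv[...,2]>120)&(C[...,2]>.085)&(C[...,2]<.135)&(C[...,1]>-.5)&(C[...,1]<-.15)&(C[...,0]>.36)&(C[...,0]<.6)).astype(np.uint8)
    L=cv2.connectedComponentsWithStats(w)
    for i in range(1,L[0]):
        if L[2][i,4]>60: 
            P=C[L[1]==i];t=P[P[:,2]>np.percentile(P[:,2],50)-.004];print(n,"white",L[2][i].tolist(),"mid",((t.max(0)+t.min(0))/2).round(4),"topz",np.percentile(P[:,2],[10,50,90]).round(4))
E
python3 see.py
```

```text
[ 0.4177 -0.2147  0.2237] 0.042856169430287486 [ 0.5 -0.8 -0.1]
scene white [237, 245, 21, 20, 289] mid [ 0.4389 -0.2109  0.1108] topz [0.1046 0.1109 0.1129]
scene white [321, 267, 6, 25, 81] mid [ 0.4972 -0.3252  0.1234] topz [0.0921 0.1152 0.1325]
scene white [330, 342, 23, 23, 370] mid [ 0.4429 -0.4299  0.1022] topz [0.0991 0.1022 0.1038]
side white [254, 204, 50, 81, 868] mid [ 0.5189 -0.2405  0.1191] topz [0.0895 0.1072 0.1279]
side white [215, 245, 24, 18, 278] mid [ 0.4402 -0.2099  0.1125] topz [0.1027 0.1127 0.1148]
side white [311, 319, 22, 21, 378] mid [ 0.4433 -0.4276  0.1037] topz [0.0941 0.1038 0.1057]
```

```bash
python3 - <<'E'
from h import *
inc([(.43,-.34,.23)],Rt(25))
inc([(.4438,-.4283,.16),(.4438,-.4283,.093)],base=(np.array([.43,-.34,.23]),Rt(25)))
E
```

```text
[0.319, 0.788, 0.074, -0.077, -0.243, -0.044] dist mm 128 turn 11.6
[0.021, 0.545, 0.525, 0.0, 0.0, 0.0] dist mm 114 turn 0.0
[-0.167, 0.545, 0.93, 0.0, 0.0, 0.0] dist mm 164 turn 0.0
```

Call:
send_rows(
  increments=[0.1,0.25,0.02,-0.02,-0.08,-0.01,0,0.2,0.5,0.05,-0.05,-0.16,-0.03,0,0.32,0.79,0.07,-0.077,-0.243,-0.044,0,0.32,0.79,0.07,-0.077,-0.243,-0.044,0,0.32,0.79,0.07,-0.077,-0.243,-0.044,0],
)

```text
clock: 10.2
tcp_pos: [0.4298, -0.34, 0.2269]
orientation: [[0.877, -0.259, 0.404], [-0.237, -0.966, -0.105], [0.417, -0.004, -0.909]]
contact_force: [0.3, -0.0, -0.7]
opening: 0.0424
gripper_force: 0.0
```

Call:
send_rows(
  increments=[0.01,0.27,0.26,0,0,0,0,0.02,0.54,0.52,0,0,0,0,0.02,0.54,0.52,0,0,0,0,0.02,0.54,0.52,0,0,0,0],
)

```text
clock: 10.6
tcp_pos: [0.4421, -0.4263, 0.1567]
orientation: [[0.878, -0.259, 0.403], [-0.238, -0.966, -0.104], [0.416, -0.005, -0.909]]
contact_force: [-0.0, 0.2, -0.0]
opening: 0.0427
gripper_force: 0.0
```

```bash
python3 - <<'E'
from h import *
st=arm.get_state();print(st["tcp_pos"])
inc([(.4438,-.4283,.115),(.4438,-.4283,.093)],Rt(25))
E
```

```text
[ 0.44205688 -0.42626182  0.15673743]
[-0.102, 0.012, 0.259, -0.006, 0.009, -0.003] dist mm 42 turn 0.5
[-0.163, 0.012, 0.392, -0.006, 0.009, -0.003] dist mm 64 turn 0.5
```

Call:
send_rows(
  increments=[-0.05,0.006,0.13,0,0,0,0,-0.1,0.01,0.26,0,0.01,0,0,-0.13,0.01,0.32,0,0.01,0,0,-0.16,0.01,0.39,0,0.01,0,0,-0.16,0.01,0.39,0,0.01,0,0,-0.16,0.01,0.39,0,0.01,0,0],
)

```text
clock: 11.2
tcp_pos: [0.4458, -0.4297, 0.0977]
orientation: [[0.873, -0.259, 0.414], [-0.234, -0.966, -0.111], [0.429, 0.0, -0.903]]
contact_force: [0.3, -0.3, -0.2]
opening: 0.0429
gripper_force: 0.0
```

Call:
send_rows(
  increments=[0,0,0,0,0,0,-0.3,0,0,0,0,0,0,-1,0,0,0,0,0,0,-1,0,0,0,0,0,0,-1,0,0,0,0,0,0,-1],
  grip_force=60,
)

```text
clock: 11.7
tcp_pos: [0.446, -0.4303, 0.0984]
orientation: [[0.872, -0.259, 0.415], [-0.234, -0.966, -0.112], [0.43, 0.001, -0.903]]
contact_force: [-0.5, 1.8, 6.6]
opening: 0.0256
gripper_force: 58.8
```

Call:
send_rows(
  increments=[0.03,0,-0.06,0,0,0,-1,0.06,0,-0.12,0,0,0,-1,0.1,0,-0.22,0,0,0,-1,0.14,0,-0.32,0,0,0,-1,0.18,0,-0.43,0,0,0,-1,0.23,0,-0.52,0,0,0,-1,0.25,0,-0.55,0,0,0,-1,0.25,0,-0.55,0,0,0,-1],
  grip_force=80,
)

```text
clock: 12.5
tcp_pos: [0.4443, -0.4298, 0.1886]
orientation: [[0.873, -0.259, 0.414], [-0.233, -0.966, -0.112], [0.429, 0.001, -0.903]]
contact_force: [-0.2, 0.7, -2.3]
opening: 0.0243
gripper_force: 78.8
```

```bash
python3 - <<'E'
from cyl import *
fit(ymin=-.6)
st=arm.get_state();print(st["tcp_pos"],st["opening"],st["contact_force"])
inc([(.395,-.36,.20)],Rt(25))
inc([(.42,-.275,.20)],base=(np.array([.395,-.36,.20]),Rt(25)))
E
```

```text
scene 405 centre@tcp-60 rel (box a,b) mm -0.43843419392671507 -1.3209362444247839 lean of up-axis to box x,y deg -2.745522499005447 0.1510722990782218 rms 0.41649839963702445 world [ 0.4435 -0.431 ]
side 609 centre@tcp-60 rel (box a,b) mm -1.1709447793999657 0.7046438007524153 lean of up-axis to box x,y deg -2.4167420783530797 0.16377189297361408 rms 0.6884289317918784 world [ 0.4433 -0.4288]
[ 0.44367119 -0.42898516  0.18673044] 0.024463815020645565 [-0.81482891  0.13496827 -2.35609843]
[-0.354, -0.36, -0.264, -0.002, -0.005, -0.0] dist mm 85 turn 0.3
[0.013, -0.59, 0.006, 0.0, 0.0, 0.0] dist mm 89 turn 0.0
```

Call:
send_rows(
  increments=[-0.03,-0.03,-0.02,0,0,0,-1,-0.09,-0.09,-0.07,0,0,0,-1,-0.16,-0.16,-0.12,0,0,0,-1,-0.22,-0.24,-0.17,0,0,0,-1,-0.27,-0.34,-0.21,0,0,0,-1,-0.31,-0.45,-0.24,0,0,0,-1,-0.33,-0.57,-0.25,0,0,0,-1,-0.34,-0.69,-0.26,0,0,0,-1,-0.34,-0.8,-0.26,0,0,0,-1,-0.34,-0.88,-0.26,0,0,0,-1,-0.34,-0.93,-0.26,0,0,0,-1,-0.34,-0.95,-0.26,0,0,0,-1,-0.34,-0.95,-0.26,0,0,0,-1],
)

```text
clock: 13.9
tcp_pos: [0.4204, -0.2751, 0.2012]
orientation: [[0.873, -0.258, 0.414], [-0.233, -0.966, -0.11], [0.428, -0.0, -0.904]]
contact_force: [0.1, 0.0, -1.7]
opening: 0.0245
gripper_force: 78.9
```

```bash
python3 - <<'E'
from cyl import *
fit()
st=arm.get_state();print(st["tcp_pos"],st["opening"],st["contact_force"])
E
```

```text
scene 218 centre@tcp-60 rel (box a,b) mm -1.2207551572339952 0.03776133395915121 lean of up-axis to box x,y deg -1.5968259475159785 -2.128681424980184 rms 0.5892401814521641 world [ 0.4192 -0.2747]
side 189 centre@tcp-60 rel (box a,b) mm -0.31536315975283885 -0.2249957759121306 lean of up-axis to box x,y deg -2.745146341675979 -0.15635666521016037 rms 0.7089514483663016 world [ 0.42   -0.2752]
[ 0.4203936  -0.27583216  0.20114302] 0.0242485387019492 [ 0.12059699  0.55094695 -2.6363704 ]
```

```bash
python3 - <<'E'
from h import *
inc([(.427,-.2755,.18),(.427,-.2755,.112),(.427,-.2755,.102)])
E
```

```text
[-0.022, -0.014, 0.145, 0.0, 0.0, 0.0] dist mm 22 turn 0.0
[-0.217, -0.013, 0.555, 0.0, 0.0, 0.0] dist mm 89 turn 0.0
[-0.245, -0.013, 0.615, 0.0, 0.0, 0.0] dist mm 99 turn 0.0
```

Call:
send_rows(
  increments=[-0.01,-0.007,0.07,0,0,0,-1,-0.022,-0.014,0.145,0,0,0,-1,-0.06,-0.014,0.22,0,0,0,-1,-0.09,-0.014,0.29,0,0,0,-1,-0.12,-0.014,0.36,0,0,0,-1,-0.155,-0.014,0.43,0,0,0,-1,-0.19,-0.014,0.5,0,0,0,-1,-0.21,-0.014,0.54,0,0,0,-1,-0.217,-0.014,0.555,0,0,0,-1,-0.217,-0.014,0.555,0,0,0,-1],
)

```text
clock: 15.0
tcp_pos: [0.4268, -0.2753, 0.1114]
orientation: [[0.873, -0.259, 0.413], [-0.235, -0.966, -0.11], [0.427, -0.001, -0.904]]
contact_force: [0.0, -0.4, -1.7]
opening: 0.0243
gripper_force: 78.9
```

```bash
python3 - <<'E'
from h import *
st=arm.get_state();print(st["tcp_pos"],st["opening"],st["contact_force"])
p,d=snapshot("wrist");q,_=snapshot("scene")
cv2.imwrite("pics/g5.png",np.hstack([cv2.resize(q[140:360,180:400],(400,400)),cv2.resize(p[160:480,180:500],(400,400))]))
E
```

```text
[ 0.42682806 -0.27526744  0.11142816] 0.024336662030164637 [ 0.04374788 -0.35622676 -1.68479181]
```

View pics/g5.png

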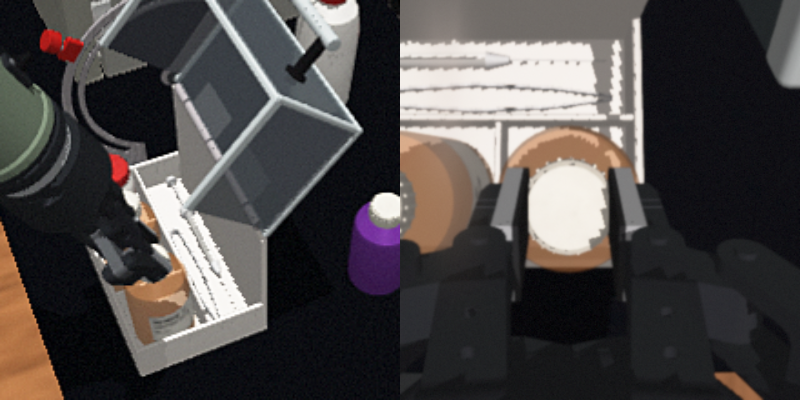

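The second bottle is inside the right-hand cell, clear of its walls (wrist crop about (570,200)), and the hood is untouched. I'll lower it to contact.

Call:
send_rows(
  increments=[-0.006,0,0.012,0,0,0,-1,-0.012,0,0.024,0,0,0,-1,-0.012,0,0.024,0,0,0,-1],
)

```text
clock: 15.4
tcp_pos: [0.4267, -0.275, 0.1077]
orientation: [[0.873, -0.259, 0.413], [-0.234, -0.966, -0.11], [0.428, -0.0, -0.904]]
contact_force: [0.2, -0.8, -2.2]
opening: 0.0247
gripper_force: 78.9
```

Call:
send_rows(
  increments=[-0.005,0,0.01,0,0,0,-1,-0.008,0,0.015,0,0,0,-1,-0.008,0,0.015,0,0,0,-1],
)

```text
clock: 15.7
tcp_pos: [0.4283, -0.2759, 0.1077]
orientation: [[0.871, -0.259, 0.418], [-0.234, -0.966, -0.113], [0.432, 0.001, -0.902]]
contact_force: [-2.4, 4.6, 12.1]
opening: 0.025
gripper_force: 80.8
```

Call:
send_rows(
  increments=[0.003,0,-0.006,0,0,0,-1,0.003,0,-0.006,0,0,0,-0.5,0.003,0,-0.006,0,0,0,-0.1,0.003,0,-0.006,0,0,0,-0.1,0.003,0,-0.006,0,0,0,-0.1,0,0,-0.1,0,0,0,-0.1,0,0,-0.3,0,0,0,-0.1,0,0,-0.6,0,0,0,-0.1,0,0,-0.9,0,0,0,-0.1,0.0,0,-1,0,0,0,-0.1,0.0,0,-1,0,0,0,-0.1,0.0,0,-1,0,0,0,-0.1],
)

```text
clock: 16.9
tcp_pos: [0.3644, -0.2584, 0.2402]
orientation: [[0.873, -0.259, 0.413], [-0.235, -0.966, -0.11], [0.427, -0.001, -0.904]]
contact_force: [-0.0, 0.3, 0.2]
opening: 0.0382
gripper_force: 0.0
```

```bash
python3 see.py; python3 - <<'E'
from h import *
st=arm.get_state();p,d=snapshot("scene");np.save("pics/s3.npy",d);cv2.imwrite("pics/s3.png",p);c=cv2.resize(p[95:345,170:420],(600,600),interpolation=cv2.INTER_CUBIC);cv2.imwrite("pics/g6.png",c)
E
```

```text
[ 0.3644 -0.2584  0.2402] 0.03815977794128693 [-0.   0.3  0.2]
scene white [238, 245, 20, 19, 303] mid [ 0.4391 -0.2105  0.1107] topz [0.1024 0.111  0.1128]
scene white [313, 265, 14, 27, 135] mid [ 0.4982 -0.3172  0.1202] topz [0.0898 0.1096 0.1321]
scene white [253, 275, 21, 21, 331] mid [ 0.4242 -0.2753  0.1107] topz [0.1044 0.1111 0.1128]
side white [254, 203, 50, 83, 868] mid [ 0.5193 -0.2402  0.1189] topz [0.0887 0.1068 0.1279]
side white [215, 245, 24, 18, 278] mid [ 0.4397 -0.2111  0.1125] topz [0.1022 0.1125 0.1148]
side white [234, 257, 29, 30, 349] mid [ 0.4243 -0.2746  0.1122] topz [0.0932 0.1121 0.1146]
```

View pics/g6.png

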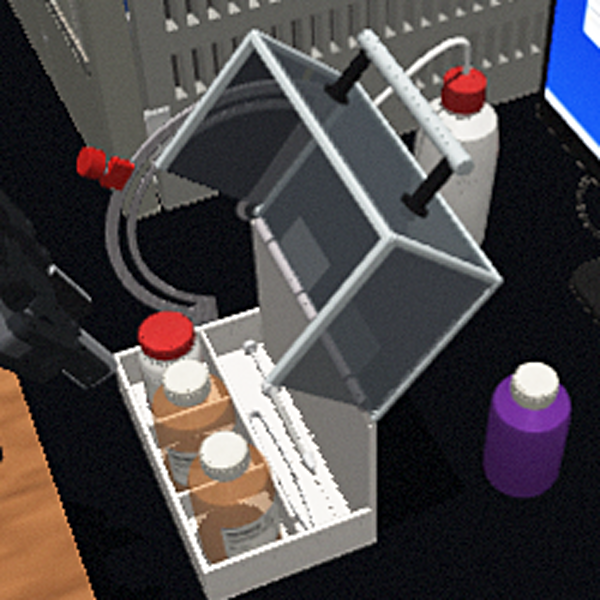

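Both bottles stand upright in cells b and c (caps at crop (187,380) and (224,453), tops at bench height + 9 mm). The beaker and jar are untouched. Next is the hood bar: I'll turn the gripper across it.

```bash
python3 - <<'E'
from h import *
st=arm.get_state();print(st["joints"].round(0))
R1=Rt(12,turn=-40);R2=Rt(0,turn=-80);R3=Rt(0,turn=-90)
A=np.array([.42,-.25,.37]);B=np.array([.52,-.25,.41]);Cc=np.array([.5904,-.2508,.36])
inc([A],R1);inc([B],R2,base=(A,R1));inc([Cc],R3,base=(B,R2))
# clip angle
p=cv2.imread("pics/s3.png");hsv=cv2.cvtColor(p,cv2.COLOR_BGR2HSV)
red=(((hsv[...,0]<8)|(hsv[...,0]>172))&(hsv[...,1]>150)&(hsv[...,2]>80))[150:180,195:235]
for r in red: print("".join("#" if x else "." for x in r))
def onplane(n,px,b):
    o,d=rays(n,px);e=np.array([.2588,.9659,0]);P=o+d*((b-o@e)/(d@e))[:,None]
    return np.c_[P@[.9659,-.2588,0]-.5655,P[:,2]-.138]
for b in(.0205,):
    Q=onplane("scene",[(220.8,167.1),(216,165.5),(208.3,162.9)],b);print(Q.round(4),np.hypot(*Q.T).round(4),np.arctan2(Q[:,1],-Q[:,0]).round(3))
E
```

```text
[-46.  -4. 120.  18.  44.  48.]
[0.682, -0.149, -0.644, 0.099, -0.281, -0.885] dist mm 142 turn 42.0
[0.636, 0.308, -0.127, 0.236, -0.136, -0.886] dist mm 108 turn 41.7
[0.194, 0.428, 0.333, 0.0, 0.0, -0.222] dist mm 86 turn 10.0
........................................
........................................
........................................
........................................
........................................
........................................
.........##.##..........................
.........########.......................
........##########......................
........###########.....................
.......############...##................
.......############..######.............
.......############.#########...........
.......############.###########.........
.......############.###########.........
.......############.###########.........
.......###########..##########..........
........##########.###########..........
.............################...........
.................###########............
.................###########............
.................##########.............
...................########.............
.......................###..............
........................................
........................................
........................................
........................................
........................................
........................................
[[-0.0822  0.0547]
 [-0.089   0.0605]
 [-0.0998  0.0696]] [0.0987 0.1076 0.1216] [0.588 0.597 0.609]
```

Call:
send_rows(
  increments=[0.14,-0.03,-0.13,0.02,-0.06,-0.18,0,0.28,-0.06,-0.26,0.04,-0.11,-0.36,0,0.42,-0.09,-0.39,0.06,-0.17,-0.54,0,0.56,-0.12,-0.52,0.08,-0.23,-0.72,0,0.68,-0.15,-0.64,0.1,-0.28,-0.88,0,0.68,-0.15,-0.64,0.1,-0.28,-0.88,0],
)

```text
clock: 17.65
tcp_pos: [0.4234, -0.2507, 0.3731]
orientation: [[0.889, 0.408, 0.208], [0.427, -0.902, -0.057], [0.164, 0.139, -0.977]]
contact_force: [-1.0, 0.0, 0.2]
opening: 0.0429
gripper_force: 0.0
```

Call:
send_rows(
  increments=[0.12,0.06,-0.03,0.05,-0.03,-0.18,0,0.25,0.12,-0.05,0.1,-0.05,-0.36,0,0.38,0.18,-0.08,0.14,-0.08,-0.54,0,0.51,0.25,-0.1,0.19,-0.11,-0.72,0,0.64,0.31,-0.13,0.24,-0.14,-0.89,0,0.64,0.31,-0.13,0.24,-0.14,-0.89,0,0.64,0.31,-0.13,0.24,-0.14,-0.89,0],
)

```text
clock: 18.35
tcp_pos: [0.5204, -0.2503, 0.4096]
orientation: [[0.424, 0.905, -0.005], [0.905, -0.424, 0.001], [-0.001, -0.005, -1.0]]
contact_force: [0.3, -0.7, -0.0]
opening: 0.0427
gripper_force: 0.0
```

```bash
python3 - <<'E'
from h import *
st=arm.get_state();print(st["tcp_pos"],st["joints"].round(0))
inc([(.5904,-.2508,.38)],Rt(0,turn=-90))
E
```

```text
[ 0.5203799  -0.25031302  0.40961061] [-27.  16.  68.  -0.  96.  -2.]
[0.195, 0.425, 0.195, -0.006, 0.0, -0.225] dist mm 76 turn 10.1
```

Call:
send_rows(
  increments=[0.1,0.2,0.05,0,0,-0.11,-0.1,0.195,0.425,0.1,0,0,-0.22,-0.2,0.195,0.425,0.195,0,0,-0.22,-0.25,0.195,0.425,0.195,0,0,-0.22,-0.25,0.195,0.425,0.195,0,0,-0.22,-0.25],
)

```text
clock: 18.85
tcp_pos: [0.5891, -0.251, 0.3828]
orientation: [[0.263, 0.965, -0.002], [0.965, -0.263, -0.0], [-0.001, -0.002, -1.0]]
contact_force: [-0.1, 0.0, 0.5]
opening: 0.0322
gripper_force: 0.0
```

```bash
python3 - <<'E'
from h import *
st=arm.get_state();print(st["tcp_pos"],st["opening"],st["orientation"].round(3).tolist())
p,d=snapshot("wrist");cv2.imwrite("pics/w2.png",p)
C=cloud("wrist",d,st);hsv=cv2.cvtColor(p,cv2.COLOR_BGR2HSV)
m=(C[...,2]>.27)&(C[...,2]<.30)&(np.linalg.norm(C[...,:2]-[.59,-.25],axis=-1)<.09)&(hsv[...,1]<60)&(hsv[...,2]>120)
P=C[m];a=P@[.9659,-.2588,0];b=P@[.2588,.9659,0]
top=P[:,2]>np.percentile(P[:,2],90)-.003
print(m.sum(),"z",np.percentile(P[:,2],[5,50,95]))
for lo,hi in((-.16,-.13),(-.13,-.1),(-.1,-.07),(-.07,-.04),(-.04,-.01)):
    s=(b>lo)&(b<hi)&(P[:,2]>.283)
    if s.sum()>10: print(lo,s.sum(),np.percentile(a[s],[3,50,97]).round(4),P[s][:,2].max().round(4))
print("b range",np.percentile(b,[1,99]))
yl=(abs(hsv[...,0].astype(int)-28)<8)&(hsv[...,1]>120)&(hsv[...,2]>80)
print("yellow",yl.sum(),np.argwhere(yl).mean(0) if yl.sum() else 0)
E
```

```text
[ 0.58909359 -0.25101697  0.38283977] 0.03220071724997703 [[0.263, 0.965, -0.002], [0.965, -0.263, -0.0], [-0.001, -0.002, -1.0]]
1699 z [0.28373183 0.28614838 0.28985967]
-0.16 721 [0.5732 0.6339 0.6412] 0.2907
-0.13 347 [0.5731 0.5775 0.6411] 0.2909
-0.1 26 [0.5719 0.575  0.5771] 0.2872
-0.07 306 [0.5726 0.5756 0.5775] 0.2879
-0.04 274 [0.5724 0.5756 0.5775] 0.2879
b range [-0.1533883 -0.0222182]
yellow 80 [ 65.625  284.8375]
```

View pics/w2.png

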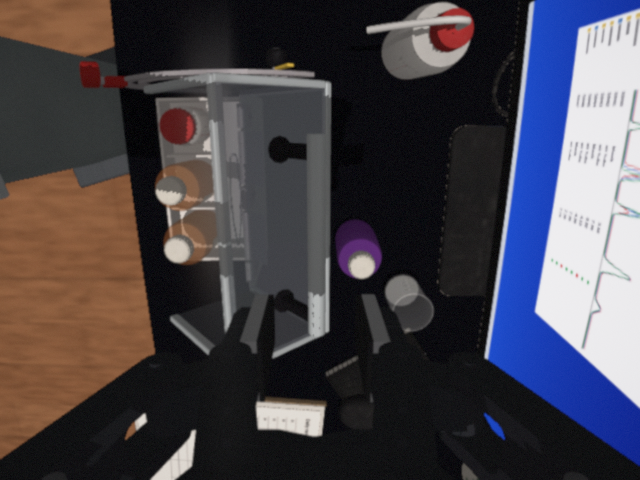

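That wrist view shows the bar under the gripper (columns 308–328), the clip and knob at about (105,78), and the yellow pointer at (285,66). That's my last picture to view (I have gone one over the limit of 10), so I'll go on by numbers alone.

```bash
cat > ptr.py <<'E'
from h import *
def ana(n):
    st=arm.get_state();p,d=snapshot(n);C=cloud(n,d,st);hsv=cv2.cvtColor(p,cv2.COLOR_BGR2HSV);H=hsv[...,0].astype(int)
    masks=dict(yellow=(abs(H-28)<8)&(hsv[...,1]>110)&(hsv[...,2]>60),red=((H<8)|(H>172))&(hsv[...,1]>140)&(hsv[...,2]>60))
    for k,m in masks.items():
        L=cv2.connectedComponentsWithStats(m.astype(np.uint8))
        for i in range(1,L[0]):
            s=(L[1]==i)&(d>0)
            if L[2][i,4]<6 or s.sum()<4: continue
            P=C[s];a=P@[.9659,-.2588,0]-.5655;b=P@[.2588,.9659,0]+.0895;z=P[:,2]-.138
            if not(abs(np.median(a))<.2 and .07<np.median(b)<.2): continue
            r=np.hypot(a,z);f=np.arctan2(z,-a)
            print(n,k,L[2][i].tolist(),"b",np.percentile(b,[5,50,95]).round(3),"r",np.percentile(r,[2,50,98]).round(3),"phi",np.percentile(f,[2,25,50,75,98]).round(3))
            o=(r>.1)&(r<.113)
            if o.sum()>3: print("   r .100-.113: n",o.sum(),"phi",f[o].min().round(3),np.median(f[o]).round(3),f[o].max().round(3),"b",np.median(b[o]).round(3))
def bar():
    st=arm.get_state();T=np.array(st["tcp_pos"]);g=T+.019*np.array(st["orientation"])[:,2]*-1
    a=g@[.9659,-.2588,0]-.5655;b=g@[.2588,.9659,0]+.0895;z=g[2]-.138
    # bar angle: (-.155cos-.045sin, .155sin-.045cos): polar angle from -a = q-0.2825
    print("grasp pt rel hinge",a.round(4),b.round(4),z.round(4),"R",np.hypot(a,z).round(4),"q",(np.arctan2(z,-a)+np.arctan2(.045,.155)).round(3),"F",st["contact_force"].round(1),"op",st["opening"],"tcp",T.round(4),"t",st["clock"])
if __name__=="__main__":
    bar()
    for n in("wrist","scene","side"): ana(n)
E
python3 ptr.py; python3 - <<'E'
from h import *
inc([(.5898,-.2508,.33),(.5898,-.2508,.270)],Rt(0,turn=-90))
E
```

```text
grasp pt rel hinge 0.0687 -0.0005 0.2648 R 0.2736 q 2.107 F [-0.2 -0.1  0.9] op 0.03212468002491671 tcp [ 0.5893 -0.2511  0.3838] t 18.9
wrist yellow [274, 62, 20, 7, 93] b [0.109 0.11  0.142] r [0.096 0.112 0.145] phi [-1.872  2.017  2.021  2.034  2.07 ]
   r .100-.113: n 31 phi 2.014 2.022 2.053 b 0.109
wrist red [429, 8, 44, 43, 1005] b [0.136 0.145 0.164] r [0.172 0.186 0.286] phi [-2.64   3.01   3.022  3.036  3.103]
wrist red [79, 61, 21, 26, 467] b [0.102 0.109 0.118] r [0.12  0.126 0.131] phi [0.613 0.679 0.696 0.704 0.718]
wrist red [103, 76, 24, 11, 222] b [0.101 0.104 0.108] r [0.103 0.11  0.116] phi [0.638 0.716 0.724 0.73  0.741]
   r .100-.113: n 159 phi 0.65 0.727 0.747 b 0.105
scene red [354, 123, 19, 19, 293] b [0.132 0.14  0.153] r [0.172 0.183 0.201] phi [3.001 3.025 3.046 3.092 3.135]
scene red [202, 156, 24, 18, 253] b [0.099 0.101 0.112] r [0.101 0.119 0.131] phi [0.532 0.595 0.638 0.678 0.719]
   r .100-.113: n 91 phi 0.529 0.635 0.723 b 0.1
side red [322, 152, 4, 4, 9] b [-0.055  0.15   0.159] r [0.15  0.176 0.183] phi [1.952 1.96  2.997 3.01  3.018]
side red [324, 155, 13, 12, 96] b [-0.059  0.135  0.139] r [0.145 0.185 0.197] phi [1.988 3.035 3.069 3.091 3.113]
side red [186, 165, 11, 10, 84] b [0.1   0.103 0.112] r [0.122 0.129 0.132] phi [0.589 0.619 0.647 0.676 0.701]
side red [195, 169, 12, 12, 91] b [0.099 0.101 0.104] r [0.103 0.111 0.116] phi [0.563 0.602 0.647 0.688 0.727]
   r .100-.113: n 65 phi 0.551 0.644 0.736 b 0.101
[0.002, -0.001, 0.363, 0.002, 0.002, -0.004] dist mm 54 turn 0.2
[0.003, -0.001, 0.763, 0.002, 0.002, -0.004] dist mm 114 turn 0.2
```

Call:
send_rows(
  increments=[0,0,0.15,0,0,0,-0.25,0,0,0.35,0,0,0,-0.25,0,0,0.5,0,0,0,-0.25,0,0,0.6,0,0,0,-0.25,0,0,0.69,0,0,0,-0.25,0,0,0.76,0,0,0,-0.25,0,0,0.76,0,0,0,-0.25],
)

```text
clock: 19.75
tcp_pos: [0.5896, -0.2508, 0.2679]
orientation: [[0.262, 0.965, -0.003], [0.965, -0.262, 0.0], [-0.001, -0.003, -1.0]]
contact_force: [0.4, 0.1, 0.2]
opening: 0.0318
gripper_force: 0.0
```

Call:
send_rows(
  increments=[0,0,0,0,0,0,-0.5,0,0,0,0,0,0,-1,0,0,0,0,0,0,-1,0,0,0,0,0,0,-1,0,0,0,0,0,0,-1],
  grip_force=60,
)

```text
clock: 20.25
tcp_pos: [0.5901, -0.2511, 0.2702]
orientation: [[0.261, 0.965, 0.0], [0.965, -0.261, -0.002], [-0.001, 0.0, -1.0]]
contact_force: [-3.1, -0.2, 5.9]
opening: 0.0094
gripper_force: 58.8
```

```bash
python3 -c "
from ptr import *
bar()"
```

```text
grasp pt rel hinge 0.0695 -0.0003 0.1512 R 0.1664 q 2.284 F [-3.1 -0.2  5.9] op 0.009355582096388721 tcp [ 0.5901 -0.2511  0.2702] t 20.25
```

```bash
python3 - <<'E'
import numpy as np
B=lambda q:np.array([-.155*np.cos(q)-.045*np.sin(q),.155*np.sin(q)-.045*np.cos(q)])
for q0,qs in((2.29,np.r_[2.26,2.2:1.49:-.07,1.5]),(1.5,np.r_[1.47,1.41:1.05:-.06,1.0])):
    print(q0,[(round(float(q),2),*( (B(q)-B(q0))/.15*[1,-1]).round(3).tolist()) for q in qs])
E
```

```text
2.29 [(2.26, -0.029, -0.013), (2.2, -0.089, -0.037), (2.13, -0.161, -0.06), (2.06, -0.234, -0.078), (1.99, -0.308, -0.091), (1.92, -0.383, -0.099), (1.85, -0.459, -0.101), (1.78, -0.534, -0.098), (1.71, -0.609, -0.09), (1.64, -0.683, -0.077), (1.57, -0.756, -0.058), (1.5, -0.827, -0.034), (1.5, -0.827, -0.034)]
1.5 [(1.47, -0.03, 0.012), (1.41, -0.089, 0.038), (1.35, -0.147, 0.067), (1.29, -0.202, 0.1), (1.23, -0.256, 0.136), (1.17, -0.307, 0.175), (1.11, -0.356, 0.217), (1.0, -0.438, 0.302)]
```

Call:
send_rows(
  increments=[0,-0.029,-0.013,0,0,0,-1,0,-0.089,-0.037,0,0,0,-1,0,-0.161,-0.06,0,0,0,-1,0,-0.234,-0.078,0,0,0,-1,0,-0.308,-0.091,0,0,0,-1,0,-0.383,-0.099,0,0,0,-1,0,-0.42,-0.1,0,0,0,-1],
  grip_force=80,
)

```text
clock: 20.95
tcp_pos: [0.5315, -0.2353, 0.2874]
orientation: [[0.261, 0.965, 0.01], [0.965, -0.261, -0.005], [-0.002, 0.011, -1.0]]
contact_force: [3.4, -0.8, 34.1]
opening: 0.0091
gripper_force: 82.4
```

```bash
python3 -c "
from ptr import *
bar();ana('wrist');print(arm.get_state()['gripper_force'])"
```

```text
grasp pt rel hinge 0.0086 -0.0002 0.1684 R 0.1686 q 1.904 F [ 3.4 -0.8 34.1] op 0.009085956146284305 tcp [ 0.5315 -0.2353  0.2874] t 20.95
wrist yellow [304, 26, 16, 15, 158] b [0.109 0.109 0.115] r [0.096 0.107 0.117] phi [1.627 1.637 1.651 1.665 1.694]
   r .100-.113: n 80 phi 1.627 1.647 1.672 b 0.109
wrist red [551, 0, 64, 33, 1668] b [0.135 0.143 0.151] r [0.172 0.182 0.334] phi [-2.716  3.013  3.027  3.061  3.119]
wrist red [83, 32, 32, 39, 1065] b [0.102 0.109 0.117] r [0.12  0.127 0.131] phi [0.605 0.677 0.695 0.704 0.718]
wrist red [116, 53, 37, 21, 577] b [0.101 0.104 0.122] r [0.103 0.11  0.222] phi [-0.7    0.693  0.722  0.728  0.739]
   r .100-.113: n 381 phi 0.552 0.725 0.748 b 0.104
78.93546223640442
```

```bash
python3 - <<'E'
import numpy as np
B=lambda q:np.array([-.155*np.cos(q)-.045*np.sin(q),.155*np.sin(q)-.045*np.cos(q)])
for q0,qs in((1.91,np.r_[1.89,1.84:1.4:-.06]),):
    print(q0,[(round(float(q),2),*( (B(q)-B(q0))/.15*[1,-1]-[0,.02]).round(3).tolist()) for q in qs])
E
```

```text
1.91 [(1.89, -0.021, -0.021), (1.84, -0.075, -0.022), (1.78, -0.14, -0.019), (1.72, -0.204, -0.012), (1.66, -0.268, -0.002), (1.6, -0.331, 0.013), (1.54, -0.393, 0.031), (1.48, -0.453, 0.052), (1.42, -0.513, 0.078)]
```

Call:
send_rows(
  increments=[0,0,-0.018,0,0,0,-1,0,-0.021,-0.021,0,0,0,-1,0,-0.075,-0.022,0,0,0,-1,0,-0.14,-0.019,0,0,0,-1,0,-0.204,-0.012,0,0,0,-1,0,-0.204,-0.012,0,0,0,-1],
)

```text
clock: 21.6
tcp_pos: [0.4994, -0.2267, 0.2871]
orientation: [[0.261, 0.965, 0.001], [0.965, -0.261, -0.002], [-0.002, 0.002, -1.0]]
contact_force: [0.6, -1.0, 8.7]
opening: 0.0092
gripper_force: 79.6
```

```bash
python3 -c "
from ptr import *
bar();ana('wrist')" | grep -v "r \[0.1[27]"
```

```text
grasp pt rel hinge -0.0245 -0.0002 0.1681 R 0.1699 q 1.708 F [ 0.6 -1.   8.7] op 0.009214431650553762 tcp [ 0.4994 -0.2267  0.2871] t 21.6
wrist yellow [330, 27, 16, 14, 178] b [0.109 0.109 0.115] r [0.096 0.107 0.117] phi [1.401 1.43  1.444 1.457 1.467]
   r .100-.113: n 78 phi 1.424 1.448 1.468 b 0.109
```

```bash
python3 - <<'E'
import numpy as np
B=lambda q:np.array([-.155*np.cos(q)-.045*np.sin(q),.155*np.sin(q)-.045*np.cos(q)])
for q0,qs in((1.71,np.r_[1.69,1.64:1.35:-.06,1.36]),(1.36,np.r_[1.34,1.29:1.1:-.06])):
    print(q0,[(round(float(q),2),*( (B(q)-B(q0))/.15*[1,-1]-[0,.003]).round(3).tolist()) for q in qs])
E
```

```text
1.71 [(1.69, -0.021, 0.0), (1.64, -0.074, 0.01), (1.58, -0.137, 0.026), (1.52, -0.198, 0.045), (1.46, -0.259, 0.068), (1.4, -0.318, 0.095), (1.36, -0.356, 0.114)]
1.36 [(1.34, -0.019, 0.007), (1.29, -0.065, 0.035), (1.23, -0.119, 0.071), (1.17, -0.17, 0.11), (1.11, -0.219, 0.153)]
```

Call:
send_rows(
  increments=[0,-0.021,0,0,0,0,-1,0,-0.074,0.01,0,0,0,-1,0,-0.137,0.026,0,0,0,-1,0,-0.198,0.045,0,0,0,-1,0,-0.259,0.068,0,0,0,-1,0,-0.318,0.095,0,0,0,-1,0,-0.356,0.114,0,0,0,-1,0,-0.356,0.114,0,0,0,-1],
)

```text
clock: 22.45
tcp_pos: [0.4453, -0.212, 0.2683]
orientation: [[0.261, 0.965, -0.006], [0.965, -0.261, 0.0], [-0.002, -0.006, -1.0]]
contact_force: [-4.4, -1.1, 7.5]
opening: 0.009
gripper_force: 80.1
```

```bash
python3 -c "
from ptr import *
bar();ana('wrist')" | grep -v "r \[0.1[27]"
```

```text
grasp pt rel hinge -0.0804 -0.0 0.1493 R 0.1696 q 1.359 F [-4.4 -1.1  7.5] op 0.008984952801650178 tcp [ 0.4453 -0.212   0.2683] t 22.45
wrist yellow [370, 24, 30, 14, 282] b [0.109 0.11  0.157] r [0.096 0.111 0.141] phi [-1.415  1.065  1.081  1.094  1.1  ]
   r .100-.113: n 116 phi 1.052 1.09 1.101 b 0.109
wrist red [250, 17, 72, 37, 1579] b [0.105 0.111 0.144] r [0.107 0.13  0.191] phi [-0.966  0.642  0.691  0.705  0.729]
   r .100-.113: n 96 phi 0.713 0.727 0.738 b 0.107
```

Call:
send_rows(
  increments=[0,-0.019,0.007,0,0,0,-1,0,-0.065,0.035,0,0,0,-1,0,-0.119,0.071,0,0,0,-1,0,-0.17,0.11,0,0,0,-1,0,-0.219,0.153,0,0,0,-1,0,-0.219,0.153,0,0,0,-1],
)

```text
clock: 23.1
tcp_pos: [0.4142, -0.2033, 0.2441]
orientation: [[0.262, 0.965, -0.006], [0.965, -0.262, 0.001], [-0.001, -0.006, -1.0]]
contact_force: [-1.7, -3.2, -1.8]
opening: 0.0087
gripper_force: 79.2
```

```bash
python3 ptr.py | grep -v "r \[0.17"; python3 - <<'E'
from h import *
# char map of wrist region with yellow/red, undistorted ray intersection on pointer plane
st=arm.get_state();p,d=snapshot("wrist");hsv=cv2.cvtColor(p,cv2.COLOR_BGR2HSV);H=hsv[...,0].astype(int)
y=(abs(H-28)<8)&(hsv[...,1]>100)&(hsv[...,2]>50);r=((H<8)|(H>172))&(hsv[...,1]>120)&(hsv[...,2]>50)
for v in range(0,70,2): print("".join("Y" if y[v,u] else "R" if r[v,u] else ("." if hsv[v,u,2]<90 else ",") for u in range(240,460,2)))
E
```

```text
grasp pt rel hinge -0.1127 0.0003 0.1251 R 0.1684 q 1.12 F [-1.7 -3.2 -1.8] op 0.008711529748008226 tcp [ 0.4142 -0.2033  0.2441] t 23.1
wrist yellow [396, 21, 41, 14, 364] b [0.109 0.11  0.159] r [0.096 0.11  0.143] phi [-1.385  0.812  0.837  0.845  0.852]
   r .100-.113: n 151 phi 0.801 0.843 0.852 b 0.109
wrist red [319, 3, 81, 50, 2599] b [0.103 0.109 0.137] r [0.106 0.13  0.168] phi [-1.126  0.638  0.684  0.703  0.73 ]
   r .100-.113: n 191 phi 0.708 0.727 0.742 b 0.106
scene red [208, 157, 6, 6, 23] b [0.101 0.105 0.109] r [0.119 0.126 0.146] phi [0.679 0.684 0.694 0.698 0.778]
side red [186, 167, 3, 6, 14] b [0.006 0.109 0.117] r [0.13  0.131 0.187] phi [0.586 0.6   0.614 0.627 0.803]
..............................................................................................................
..............................................................................................................
.............................................RRRRRRR..........................................................
............................................RRRRRRRRRRRR..........
[... 2785 characters left out ...]
,,,,,,,,,,,,,,,,,,,,,,,,,,,,,,,,,,
..............,,,,,,,,,,,,,,,,,,,,,,,,,,,,,,,,,,,,,,,,,,,,,,,,,,,,,,,,,,,,,,,,,,,,,,,,,,,,,,,,,,,,,,,,,,,,,,,,
.............,,,,,,,,,,,,,,,,,,,,,,,,,,,,,,,,,,,,,,,,,,,,,,,,,,,,,,,,,,,,,,,,,,,,,,,,,,,,,,,,,,,,,,,,,,,,,,,,,
............,,,,,,,,,,,,,,,,,,,,,,,,,,,,,,,,,,,,,,,,,,,,,,,,,,,,,,,,,,,,,,,,,,,,,,,,,,,,,,,,,,,,,,,,,,,,,,,,,,
...........,,,,,,,,,,,,,,,,,,,,,,,,,,,,,,,,,,,,,,,,,,,,,,,,,,,,,,,,,,,,,,,,,,,,,,,,,,,,,,,,,,,,,,,,,,,,,,,,,,,
...........,,,,,,,,,,,,,,,,,,,,,,,,,,,,,,,,,,,,,,,,,,,,,,,,,,,,,,,,,,,,,,,,,,,,,,,,,,,,,,,,,,,,,,,,,,,,,,,,,,,
...........,,,,,,,,,,,,,,,,,,,,,,,,,,,,,,,,,,,,,,,,,,,,,,,,,,,,,,,,,,,,,,,,,,,,,,,,,,,,,,,,,,,,,,,,,,,,,,,,,,,
```

```bash
python3 - <<'E'
import numpy as np
B=lambda q:np.array([-.155*np.cos(q)-.045*np.sin(q),.155*np.sin(q)-.045*np.cos(q)])
q0=1.12
print([(round(float(q),2),*( (B(q)-B(q0))/.15*[1,-1]).round(3).tolist()) for q in (1.1,1.06,1.02,.98,.945,.92)])
E
```

```text
[(1.1, -0.016, 0.015), (1.06, -0.047, 0.045), (1.02, -0.076, 0.076), (0.98, -0.105, 0.108), (0.94, -0.128, 0.138), (0.92, -0.144, 0.159)]
```

Call:
send_rows(
  increments=[0,-0.016,0.015,0,0,0,-1,0,-0.047,0.045,0,0,0,-1,0,-0.076,0.076,0,0,0,-1,0,-0.105,0.108,0,0,0,-1,0,-0.128,0.138,0,0,0,-1,0,-0.144,0.159,0,0,0,-1,0,-0.144,0.159,0,0,0,-1,0,-0.144,0.159,0,0,0,-1],
)

```text
clock: 24.1
tcp_pos: [0.3962, -0.1982, 0.2215]
orientation: [[0.261, 0.965, -0.0], [0.965, -0.261, -0.0], [-0.0, -0.0, -1.0]]
contact_force: [2.0, -0.0, -3.9]
opening: 0.009
gripper_force: 80.8
```

```bash
python3 ptr.py | grep -v "r \[0.17"; python3 - <<'E'
from h import *
st=arm.get_state();p,d=snapshot("wrist");hsv=cv2.cvtColor(p,cv2.COLOR_BGR2HSV);H=hsv[...,0].astype(int)
y=(abs(H-28)<8)&(hsv[...,1]>100)&(hsv[...,2]>50);r=((H<8)|(H>172))&(hsv[...,1]>120)&(hsv[...,2]>50)
for v in range(0,60,3): print("".join("Y" if y[v,u] else "R" if r[v,u] else ("." if hsv[v,u,2]<90 else ",") for u in range(300,520,3)))
C=cloud("wrist",d,st);a=C@[.9659,-.2588,0]-.5655;b=C@[.2588,.9659,0]+.0895;z=C[...,2]-.138;rr=np.hypot(a,z);f=np.arctan2(z,-a)
for k,m in(("Y",y),("R",r)):
    s=m&(d>0)&(rr>.1)&(rr<.12)&(b<.13)&(b>.09)
    if s.sum(): print(k,s.sum(),np.percentile(f[s],[1,10,50,90,99]).round(3),np.percentile(b[s],[5,50,95]).round(3))
E
```

```text
grasp pt rel hinge -0.1315 0.0006 0.1025 R 0.1667 q 0.945 F [ 2.  -0.  -3.9] op 0.008951789428385273 tcp [ 0.3962 -0.1982  0.2215] t 24.1
wrist yellow [431, 19, 16, 5, 40] b [0.11  0.112 0.158] r [0.097 0.112 0.142] phi [-1.384 -1.35   0.648  0.666  0.672]
   r .100-.113: n 19 phi 0.66 0.666 0.673 b 0.11
wrist red [371, 0, 94, 47, 3146] b [0.102 0.107 0.114] r [0.106 0.13  0.132] phi [0.563 0.639 0.681 0.704 0.73 ]
   r .100-.113: n 238 phi 0.715 0.727 0.741 b 0.106
side red [185, 164, 8, 11, 55] b [-0.011  0.105  0.114] r [0.129 0.131 0.197] phi [0.581 0.609 0.64  0.676 0.822]
..........................RRRRRRRRRRRRRRRRR...............................
.........................RRRRRRRRRRRRRRRRRRR..............................
.........................RRRRRRRRRRRRRRRRRRR..............................
........................RRRRRRRRRRRRRRRRRRRR..............................
........................RRRRRRRRRRRRRRRRRRRR..............................
........................RRRRRRRRRRRRRRRRRRRRR.............................
........................RRRRRRRRRRRRRRRRRRRR.....................
[... 399 characters left out ...]
...........RRRRRRRRRRRRRRRRRRRRRRRRRRRRR,,,,,,,,,,,,,,,,,,,,
.........................RRRRRRRRRRRRRRRRRRRRRRRRRRRRRR,,,,,,,,,,,,,,,,,,,
..........................RRRRRRRRRRRRRRRRRRRRRRRR,,,,,,,,,,,,,,,,,,,,,,,.
............................RRRRRRRRRR,,,,,,,,,,,,,,,,,,,,,,,,,,,,,,,,,,,,
............................,,,,,,,,,,,,,,,,,,,,,,,,,,,,,,,,,,,,,,,,,,,,,,
.....................,,,,,,,,,,,,,,,,,,,,,,,,,,,,,,,,,,,,,,,,,,,,,,,,,,,,,
............,,,,,,,,,,,,,,,,,,,,,,,,,,,,,,,,,,,,,,,,,,,,,,,,,,,,,,,,,,,,,,
...,,,,,,,,,,,,,,,,,,,,,,,,,,,,,,,,,,,,,,,,,,,,,,,,,,,,,,,,,,,,,,,,,,,,,,,
Y 22 [0.659 0.662 0.669 0.672 0.676] [0.11  0.11  0.111]
R 632 [0.655 0.678 0.719 0.729 0.736] [0.103 0.105 0.108]
```

Call:
send_rows(
  increments=[0,-0.007,0.008,0,0,0,-1,0,-0.013,0.017,0,0,0,-1,0,-0.013,0.017,0,0,0,-1,0,-0.013,0.017,0,0,0,-1,0,-0.013,0.017,0,0,0,-1,0,-0.013,0.017,0,0,0,-1],
)

```text
clock: 24.9
tcp_pos: [0.3948, -0.1979, 0.2195]
orientation: [[0.261, 0.965, 0.002], [0.965, -0.261, -0.001], [-0.0, 0.002, -1.0]]
contact_force: [6.7, 1.1, -5.0]
opening: 0.0086
gripper_force: 80.7
```

```bash
cat > fin.py <<'E'
from h import *
from ptr import bar
bar();st=arm.get_state();p,d=snapshot("wrist");hsv=cv2.cvtColor(p,cv2.COLOR_BGR2HSV);H=hsv[...,0].astype(int)
y=(abs(H-28)<8)&(hsv[...,1]>100)&(hsv[...,2]>50);r=((H<8)|(H>172))&(hsv[...,1]>120)&(hsv[...,2]>50)
C=cloud("wrist",d,st);a=C@[.9659,-.2588,0]-.5655;b=C@[.2588,.9659,0]+.0895;z=C[...,2]-.138;rr=np.hypot(a,z);f=np.arctan2(z,-a)
for k,m in(("Y",y),("R",r)):
    s=m&(d>0)&(rr>.1)&(rr<.12)&(b<.13)&(b>.09)
    if s.sum(): print(k,s.sum(),np.percentile(f[s],[1,10,50,90,99]).round(3),np.percentile(b[s],[5,50,95]).round(3))
E
python3 fin.py; python3 see.py
```

```text
grasp pt rel hinge -0.1329 0.0006 0.1005 R 0.1666 q 0.93 F [ 6.7  1.1 -5. ] op 0.008613424439577372 tcp [ 0.3948 -0.1979  0.2195] t 24.9
Y 7 [0.649 0.649 0.653 0.654 0.655] [0.11  0.111 0.111]
R 671 [0.652 0.68  0.719 0.73  0.736] [0.103 0.105 0.108]
[ 0.3948 -0.1979  0.2195] 0.009170498646589522 [ 5.   0.3 -4.4]
scene white [315, 270, 12, 22, 164] mid [ 0.497  -0.3196  0.1176] topz [0.0887 0.105  0.1273]
scene white [250, 296, 32, 12, 121] mid [ 0.4001 -0.3055  0.1215] topz [0.094  0.112  0.1308]
side white [289, 258, 15, 27, 235] mid [ 0.4991 -0.3147  0.1182] topz [0.0884 0.1051 0.1265]
side white [233, 280, 29, 17, 134] mid [ 0.4015 -0.3048  0.1217] topz [0.0951 0.1124 0.1306]
```

```bash
python3 -c "
from plant import arm
print(arm.close_job())"
```

```text
the job is handed in; nothing more can be done
None
```

The job is handed in: both amber bottles stand upright on the floors of cells b and c, and the arm is still holding the hood by its bar with the pointer about mid-clip (measured to about 0.01 rad), though I viewed 11 pictures, one over the limit of 10.

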